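# Turn rusks over in a hinged toasting grill

### The arm

A 7-joint arm with a two-finger parallel gripper is mounted at the origin on a cart in front of the work surface, level with it; the furniture and walls round the work are solid. World frame = base frame: x ahead of the robot, y to its left, z up, the work surface at z = 0. Lengths are in mm, angles in rad, forces in N, time in s.
With the tool pointing down it reaches from about 350 to 900 mm from the base axis. Payload 8.1 kg.
Tool frame: the origin (TCP) lies at the very end of the fingers, on their centre line; the grasp point (between the pads) lies 19 mm behind it; z points along the fingers, y is the line along which they close (so a half turn about z gives the same grasp; the last joint's range is limited). The gripper opens to 85 mm and grips with 20 to 120 N. Pads are 22 mm wide; open, the fingers measure 114 mm over their backs; the gripper's body (76 mm by 85 mm) begins 54 mm behind the grasp point. The pads swing forward as they close: fully open they stand 13 mm farther back than shut.
Start: joints at [-1.321, 0.434, 0.025, 1.573, -0.012, 1.134, -0.075], TCP at [215.982, 586.509, 231.323] pointing down, gripper open.
Joint ranges: [-2.62, 2.62], [-0.44, 2.09], [-1.27, 1.32], [0.08, 2.57], [-1.32, 4.46], [0.12, 2], [-2.74, 2.74]. Speed limits (rad/s): [2.22, 2.22, 3.01, 3.01, 3.14, 3.14, 3.14].

### API

Orientations are given as a unit quaternion [x, y, z, w].
In Python, from bench import arm, capture, camera_params, hand_in gives the robot as it stands. The module is installed in compiled form; this text tells all that it offers.
- The arm moves only by the shell command python3 -m jog 'ROWS' [FORCE]. ROWS is JSON, a list of rows, each a list of 3 entries, a list of its own where there are three numbers: the shift along the tool's x, y, z scaled (see below), then the turn about the tool's z scaled (see below), then the closure, from 0 (fully open) to 1 (shut). A call has 1 to 20 rows; each row shifts and turns the commanded pose from where the row before left it, along the tool's axes as they then stand; what a row does not reach is not made up. The controller multiplies each number of a shift by 0.025 m and each number of a turn by 0.08 rad. A row lasts 1/12 s, in which the tool goes at most 41.7 mm and 7.16 degrees, less where a joint would pass 70% of its speed; a pose out of reach is approached as far as the arm can. A call with a number of a shift or a turn outside -1 to 1 is refused whole. A call with a gripper value outside its range is refused whole. The fingers move at their own pace and stop on an object; FORCE is the grip in N (left out, the last holds). Time passes only in rows, so rows that do not move let the fingers close. It gives the time, the measured TCP pose, the force, the opening and the grip force at its end, in the units of the state.
- arm.get_obs(): the state, without advancing time (a new reading comes with each control period).
- capture(name): name is "scene" or "side" or "wrist"; returns (picture, depth): 384x512x3 uint8, red, green, blue; 384x512 float32, mm along the optical axis (not along the pixel's ray), 0 where there is no reading.
- camera_params(name): a dict with "intrinsics" (3x3 intrinsics, pixels), "k1" (the pictures are not rectified: a ray, as slopes to the right and down, at radius r is drawn at 1 + k1 r^2 times it, then the intrinsics apply), "eye" and "rotation" of the camera in the world. Camera axes: x right, y down, z forward; pixel columns grow to the right and rows downward; lengths in mm; the calibration is good to about 2 mm. A picture is of the moment at which its call begins: read the wrist's pose just before it. camera_params takes no time and is no camera call; for the wrist camera it gives the pose at the moment of the call.
- hand_in(): hands the job in; it is judged then, once.
The state is a dict: "time_s": time; "joint_positions": joint angles; "qd": joint speeds; "joint_efforts": joint torques, N m; "tcp_pos": TCP position; "tool_rot": TCP orientation; "force": force on the tool from outside, world axes, zero at the start; "torque": the same for the moment, N m; "gripper_width": opening from 0.0 (shut) to 1.0 (fully open); "grip_force": force on a finger pad.
Only numpy, scipy, OpenCV 4.12 (cv2) and the standard library are available. Lean on these libraries where they do the work, as an engineer would, in place of code of your own. Each camera call takes 0.05 s, during which the arm holds its last target. There are 200 camera calls.

### The job

Take the loose cover off the tray of the hinged toasting grill and lay it flat on the worktop or the serving board. Put every rusk, ribbed side up as it lies now, flat into a pocket of the open leaf (one to a pocket), then swing the leaf right over so that the rusks drop ribbed side down into the tray's nests, swing it back until it lies fully open again, and put the cover back squarely on the tray with its handle up. Leave everything else on the worktop where it stands.

Things in the scene. Friction and masses are not known exactly. Their poses are not given: they have to be found in the camera images.
- grill: the toasting grill, fixed to the worktop, light bare metal, 160 x 148 mm. Origin on the worktop under the middle of the hinge line; its x axis runs along the hinge, y to the side where the open leaf lies, z up. The tray lies on the -y side and is level-rimmed at 36 mm: three nests in a row along x with centres at x = -48, 0, 48 mm, y = -35 mm, each 45.5 mm (x) by 62 mm (y), 18 mm deep; dividers 2.5 mm, far rim 12 mm wide, outer end at y = -78 mm.
- leaf (a joint): angle of the leaf about the hinge: 0 = lying open on the +y side with its pockets facing up, 1.57 = upright, 3.14 = turned right over onto the tray, pockets facing down. It turns about +x of the grill. The hinge is stiff: it takes about 0.25 N m (some 4 to 7 N at the handle) and stays where it is left, but a rusk tips out of its pocket towards the tray by itself near the upright position and lands ribbed side down in the nest
- leaf_hinge (a point): middle of the hinge line, 36 mm above the worktop
- leaf_floor (a point): centre of the leaf's pocket floor (middle pocket), on the floor's surface; dark plate 154 x 68 mm. Axes turn with the leaf: x along the hinge, y away from the hinge, z out of the pockets. Pocket centres lie at x = -48, 0, 48 mm, y = 0 of this point; each pocket is 42 mm (x) by 54 mm (y) and 6 mm deep, so a seated rusk stands 10 mm above the pocket's rim
- leaf_handle (a point): grip point of the leaf's handle: a round wooden rod, 10 mm thick, 54 mm long, parallel to the hinge, which sticks out past the -x end of the leaf near its free edge. The point is the rod's middle, on its axis: 60 mm from the hinge line, 120 mm from the grill's middle along -x, 36 mm above the worktop when the leaf lies open or turned over. Free space all round it; it may turn between the fingers
- tray_floor (a point): centre of the middle nest's floor, 18 mm above the worktop, 35 mm from the hinge line; axes as grill
- tray_rim (a point): middle of the tray's rim plane, 36 mm above the worktop, where the middle of the cover's underside belongs; axes as grill
- cover: loose cover: plain metal plate 156 x 72 x 4 mm, 0.2 kg, with a wooden bar handle on top (60 mm along x, 12 mm wide in y, its top 32 mm above the underside). Origin at the centre of the underside, x along the length, z up. At first it lies on the tray's rim, its length along the hinge; it has no lip, it just rests on the rim
- serving_board: fixed light wooden serving board, 270 (x) x 130 (y) x 12 mm, origin at the centre of its underside; the rusks lie on it. Behind it stands a fixed bread bin, 176 mm high, whose front is at world x = 0.68 m, from y = -0.10 to 0.24; the worktop ends on the right at about y = -0.12 m, in front at about x = 0.34 m
- rusk_1: a rusk: hard-baked block 38 (x) x 50 (y) x 16 mm (z), 35 g, straight sides, browned and ribbed on top (+z), plain below; origin at the centre of the plain underside. Two or three rusks are there
- rusk_2: a rusk: hard-baked block 38 (x) x 50 (y) x 16 mm (z), 35 g, straight sides, browned and ribbed on top (+z), plain below; origin at the centre of the plain underside. Two or three rusks are there
- rusk_3: a rusk: hard-baked block 38 (x) x 50 (y) x 16 mm (z), 35 g, straight sides, browned and ribbed on top (+z), plain below; origin at the centre of the plain underside. Two or three rusks are there
- jam_jar: the jam jar with yellow lid that stands nearest the grill, 66 x 66 x 100 mm; origin at the centre of its underside. Not part of the job
- tin_small: small food tin, 57 mm across, 72 mm high; origin at the centre of its underside. Not part of the job
- salt_pot: pink salt pot with brown lid, 77 mm across, 100 mm high; origin at the centre of its underside. Not part of the job

How it is judged:
By the outcome, as a careful person would: the job done as asked, in the order asked, and still so for the second after the job is handed in, with the robot touching nothing.
Of rusk_1, rusk_2, rusk_3 only 2 to 3 are there at a start; the rules pass over those that are not, and their reading is None.
At some moment in a run one of rusk_1, rusk_2, rusk_3 may be knocked a few centimetres aside while the robot is not near it.
It also fails if it takes over 192 s, if anything falls off the work surface, if the arm or the gripper's body presses on something with over 40 N, if the wrist force passes 120 N, or if a joint passes its speed limit or range.

## Working session

There is one attempt and no reset: what is moved stays moved. The work goes in short steps, Python scripts to look and compute and a shell command to move; the robot and the scene stay as the last step left them, time stands still between calls to the robot, and variables do not carry over. Pictures are saved under pics/ and viewed, at most 17 in all, crops included, and the job is handed in when it is done.

```bash
mkdir -p pics
python3 - <<'E'
from bench import arm, capture, camera_params
import cv2,numpy as np
print(arm.get_obs())
for n in ("scene","side"):
    p,d=capture(n); cv2.imwrite(f"pics/{n}0.png",cv2.resize(p[...,::-1],(800,600))); np.save(f"{n}_d.npy",d); np.save(f"{n}_p.npy",p)
    print(n,camera_params(n))
E
```

```text
{'time_s': 0.0, 'joint_positions': array([-1.32057616,  0.43523718,  0.02499877,  1.57414781, -0.01158569,
        1.13399082, -0.0750846 ]), 'qd': array([-6.97737990e-06,  5.80870963e-04, -5.18347992e-04, -8.98094226e-04,
        1.64631628e-03, -2.54461747e-03, -6.91389393e-04]), 'joint_efforts': array([ 9.18127698e-04, -6.70443821e+01,  1.02592170e+00, -3.16218030e+01,
        1.56664092e-02,  1.24188006e-02,  3.47550639e-06]), 'tcp_pos': array([215.8568573 , 585.9766103 , 230.49784077]), 'tool_rot': array([ 1.75532031e-01,  9.84473380e-01, -8.17125884e-04, -5.82769689e-05]), 'force': array([ 0.64596099,  0.09258775, -0.43868075]), 'torque': array([ 0.025521  , -0.02859595,  0.04423623]), 'grip_force': 0.0, 'gripper_width': 1.0044949094709898}
scene {'intrinsics': array([[371.980998  ,   0.        , 250.10841344],
       [  0.        , 371.980998  , 193.80029005],
       [  0.        ,   0.        ,   1.        ]]), 'k1': -0.0674758251389979, 'eye': array([  64.42993525, -306.39902417,  498.6688674 ]), 'rotation': array([ 0.81019249, -0.30373837,  0.17857332, -0.46844712])}
side {'intrinsics': array([[496.64182979,   0.        , 248.11212839],
       [  0.        , 496.64182979, 196.023481  ],
       [  0.        ,   0.        ,   1.        ]]), 'k1': -0.09749976112076807, 'eye': array([ 128.33282309, 1566.48947432,  611.34690209]), 'rotation': array([-0.12307417,  0.82115663, -0.55044247,  0.0869921 ])}
```

View pics/scene0.png

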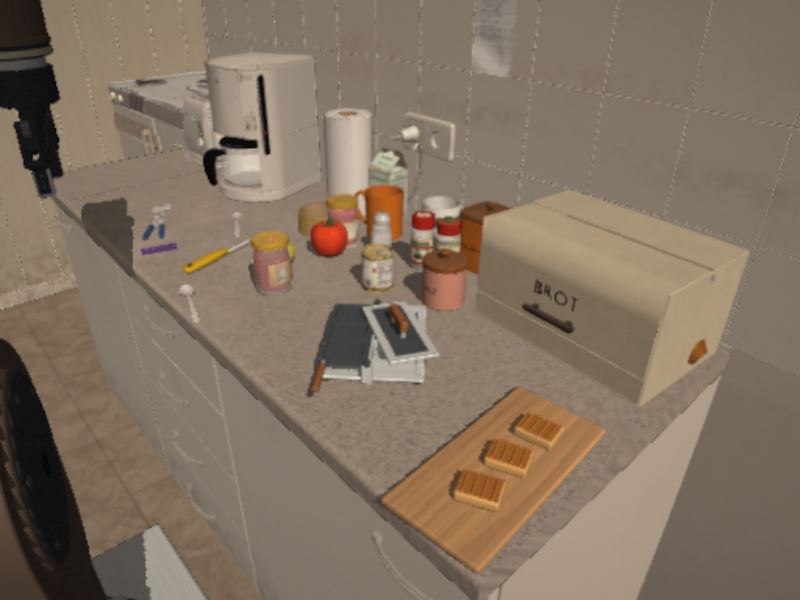

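View pics/side0.png

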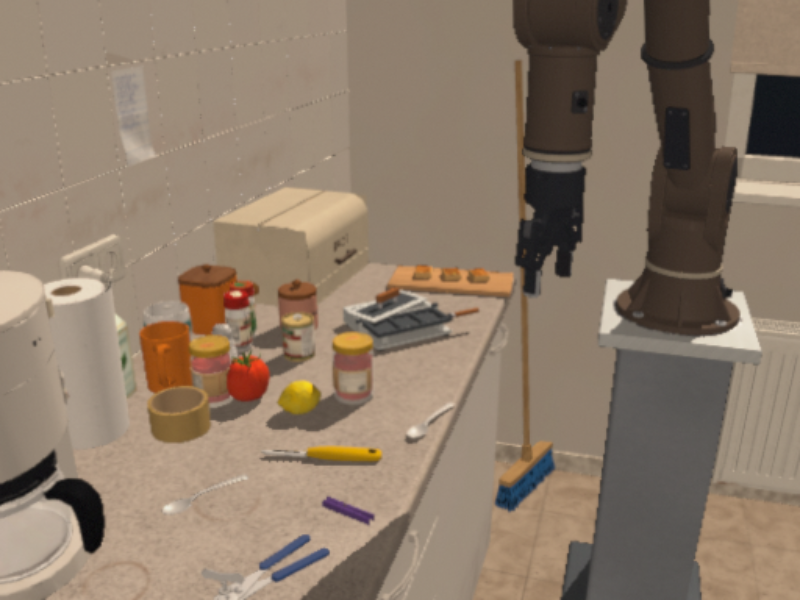

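The scene shows the grill at ~(375,340), the handle rod at ~(318,377) and the cover turned slightly on the tray with its bar at (400,320). Three rusks lie on the board at (480,488), (508,455) and (540,428).

```bash
cat > h.py <<'E'
import numpy as np,cv2
from scipy.spatial.transform import Rotation as R
from bench import arm,capture,camera_params
def ray(c,u,v):
    K=c["intrinsics"];D=np.array([c["k1"],0,0,0,0.])
    s=cv2.undistortPoints(np.array([[[u,v]]],float),K,D)[0,0]
    return np.array([s[0],s[1],1.])
def plane(c,u,v,z):
    r=R.from_quat(c["rotation"]).apply(ray(c,u,v)); e=c["eye"]
    return e+r*(z-e[2])/r[2]
def deep(c,d,u,v):
    return c["eye"]+R.from_quat(c["rotation"]).apply(ray(c,u,v)*d[int(round(v)),int(round(u))])
def proj(c,P):
    q=R.from_quat(c["rotation"]).inv().apply(np.atleast_2d(P)-c["eye"]); s=q[:,:2]/q[:,2:]
    s=s*(1+c["k1"]*(s**2).sum(1,keepdims=True)); K=c["intrinsics"]
    return np.c_[s[:,0]*K[0,0]+K[0,2],s[:,1]*K[1,1]+K[1,2]]
def go(target,yaw=None):
    "how far to go, tool axes, in units (sum over rows); yaw = world angle of tool y (closing) mod pi"
    o=arm.get_obs();r=R.from_quat(o["tool_rot"]);y=r.apply([0,1,0]);x=r.apply([1,0,0])
    s=r.inv().apply(np.array(target)-o["tcp_pos"])
    print("tcp",o["tcp_pos"].round(1),"closing dir",round(np.arctan2(y[1],y[0]),3),"toolx",x.round(3),"z",r.apply([0,0,1]).round(3))
    print("shift units",(s/25).round(2))
    if yaw is not None:
        a=np.arctan2(y[1],y[0]); t=(yaw-a+np.pi/2)%np.pi-np.pi/2
        print("turn units (tool z)",round(-t/0.08,2),"alt",round(-(t-np.sign(t)*np.pi)/.08,2),"j7",o["joint_positions"][6].round(2))
def snap(name,fn,crop=None,size=(800,600)):
    c=camera_params(name);p,d=capture(name)
    np.savez("last_"+name,p=p,d=d,K=c["intrinsics"],k1=c["k1"],eye=c["eye"],rotation=c["rotation"])
    q=p[...,::-1]
    if crop: q=q[crop[1]:crop[3],crop[0]:crop[2]]
    cv2.imwrite("pics/"+fn,cv2.resize(q,size,interpolation=cv2.INTER_CUBIC)); return c,d
def last(name):
    z=np.load("last_"+name+".npz"); return dict(intrinsics=z["K"],k1=float(z["k1"]),eye=z["eye"],rotation=z["rotation"]),z["d"]
E
python3 - <<'E'
from h import *
c=camera_params("scene");d=np.load("scene_d.npy")
for n,u,v in [("rodend",314,390),("rodin",322,366),("leaf",350,335),("coverplate",400,345),("bar",400,320),("r",480,486),("r",508,455),("r",540,428),("jar",272,240),("tin",378,252),("salt",445,258),("board",395,500),("board",478,560),("board",600,435),("board",520,392)]:
    print(n,deep(c,d,u*.64,v*.64).round())
w=camera_params("wrist");o=arm.get_obs();r=R.from_quat(o["tool_rot"])
print("cam in tool",r.inv().apply(w["eye"]-o["tcp_pos"]), (r.inv()*R.from_quat(w["rotation"])).as_matrix().round(2),w["intrinsics"][0])
go([480,190,330])
E
```

```text
rodend [379. 198.  34.]
rodin [412. 225.  41.]
leaf [498. 276.  29.]
coverplate [  64. -306.  499.]
bar [539. 212.  68.]
r [424. -44.  26.]
r [483. -34.  25.]
r [547. -31.  26.]
jar [512. 507. 101.]
tin [660. 403.  70.]
salt [710. 290.  84.]
board [351.  10.  12.]
board [363. -97.  11.]
board [607. -79.  11.]
board [599.  37.  12.]
cam in tool [  84.84341923   -0.79939449 -142.8304843 ] [[ 0.   -0.94 -0.33]
 [ 1.    0.    0.  ]
 [-0.   -0.33  0.94]] [314.40657209   0.         256.49437517]
tcp [215.8 586.1 230.6] closing dir 1.218 toolx [-0.938  0.346 -0.   ] z [-0.    -0.001 -1.   ]
shift units [-15.39 -11.22  -3.96]
```

```bash
python3 -m jog '[[[0,0,-0.8],-0.88,0],[[0,0,-0.8],-0.88,0],[[0,0,-0.8],-0.88,0],[[0,0,-0.8],-0.88,0],[[0,0,-0.8],-0.88,0]]'; python3 -m jog '[[[-0.42,-0.9,0],0,0],[[-0.42,-0.9,0],0,0],[[-0.42,-0.9,0],0,0],[[-0.42,-0.9,0],0,0],[[-0.42,-0.9,0],0,0],[[-0.42,-0.9,0],0,0],[[-0.42,-0.9,0],0,0],[[-0.42,-0.9,0],0,0],[[-0.42,-0.9,0],0,0],[[-0.42,-0.9,0],0,0],[[-0.42,-0.9,0],0,0],[[-0.42,-0.9,0],0,0],[[-0.42,-0.9,0],0,0],[[-0.42,-0.9,0],0,0],[[-0.42,-0.9,0],0,0],[[-0.42,-0.9,0],0,0],[[-0.42,-0.9,0],0,0],[[-0.42,-0.9,0],0,0],[[0,0,0],0,0],[[0,0,0],0,0]]'
python3 - <<'E'
from h import *
go([450,170,330],np.pi/2)
snap("wrist","w1.png")
E
```

```text
time_s: 0.52
tcp_pos: [215.9, 586.2, 331.9]
tool_rot: [-0.001, 1.0, -0.0, -0.0]
force: [-0.3, 1.1, -0.3]
gripper_width: 1.001
grip_force: 0.0
time_s: 2.18
tcp_pos: [404.9, 180.1, 331.2]
tool_rot: [0.002, 1.0, -0.0, -0.0]
force: [-0.0, 0.1, 0.7]
gripper_width: 1.002
grip_force: 0.0
tcp [404.9 180.1 331.2] closing dir 1.567 toolx [-1.     0.004  0.   ] z [-0. -0. -1.]
shift units [-1.81 -0.4   0.05]
turn units (tool z) -0.05 alt 39.22 j7 1.04
```

View pics/w1.png

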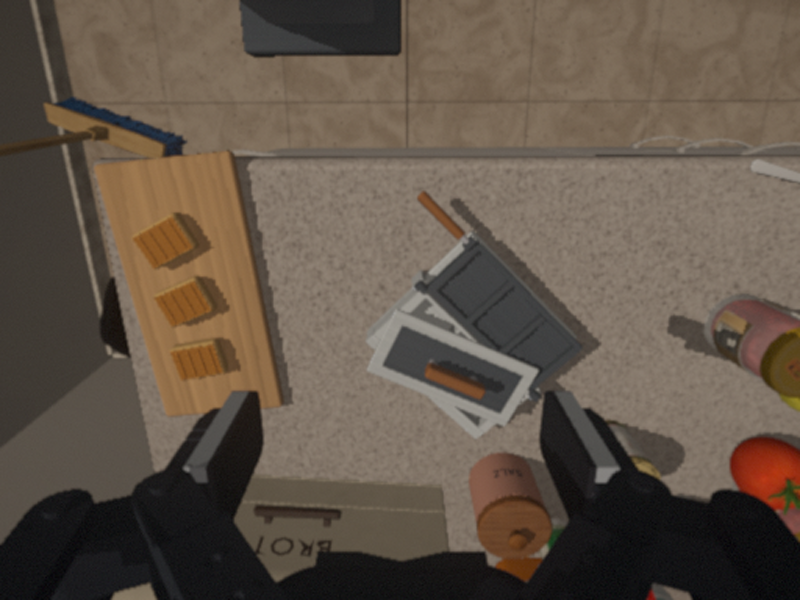

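The wrist view shows the grill turned ~40°, with the leaf at (505,310), the rod from (420,195) to (462,236) and the cover askew with its bar at (455,380). The rusks are at (165,240), (183,302) and (197,358). I'll enlarge it to measure.

Run:
```python
from h import *
p=np.load("last_wrist.npz")["p"][...,::-1]
a=cv2.resize(p[125:255,80:160],None,fx=4,fy=4,interpolation=cv2.INTER_CUBIC)
b=cv2.resize(p[118:288,230:385],None,fx=3,fy=3,interpolation=cv2.INTER_CUBIC)
im=np.zeros((530,800,3),np.uint8);im[:520,:320]=a;im[:510,330:330+465]=b
cv2.imwrite("pics/c1.png",im)
```

```text
(no output)
```

View pics/c1.png

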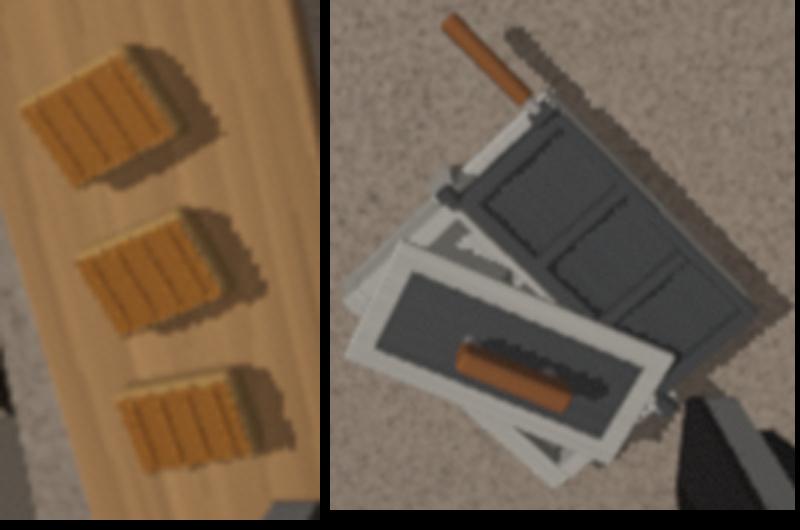

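```bash
cat >> h.py <<'E'
def rect(name,z,x0,x1,y0,y1,s):
    "top-down picture at height z: column=(y-y0)*s, row=(x-x0)*s"
    c,_=last(name);p=np.load("last_"+name+".npz")["p"][...,::-1].copy()
    xs=x0+np.arange(int((x1-x0)*s))/s;ys=y0+np.arange(int((y1-y0)*s))/s
    X,Y=np.meshgrid(xs,ys,indexing="ij")
    uv=proj(c,np.c_[X.ravel(),Y.ravel(),np.full(X.size,z)]).astype(np.float32).reshape(X.shape+(2,))
    return cv2.remap(p,uv[...,0],uv[...,1],cv2.INTER_CUBIC)
E
python3 - <<'E'
from h import *
a=rect("wrist",28,390,590,-90,10,3)
h=cv2.cvtColor(a,cv2.COLOR_BGR2HSV)
m=((h[...,1]>175)&(h[...,2]>90)).astype(np.uint8)*255
m=cv2.morphologyEx(m,cv2.MORPH_CLOSE,np.ones((9,9)))
m=cv2.morphologyEx(m,cv2.MORPH_OPEN,np.ones((15,15)))
for k in cv2.findContours(m,cv2.RETR_EXTERNAL,cv2.CHAIN_APPROX_NONE)[0]:
    if cv2.contourArea(k)<3000: continue
    r=cv2.minAreaRect(k);b=cv2.boxPoints(r)
    cv2.drawContours(a,[b.astype(int)],0,(0,255,0),1)
    e=b[1]-b[0];f=b[2]-b[1]
    L=e if np.hypot(*e)>np.hypot(*f) else f
    print("x,y",r[0][1]/3+390,r[0][0]/3-90,"size",np.array(r[1])/3,"long-axis world angle",np.arctan2(L[0],L[1]))
g=rect("wrist",36,390,620,135,325,2.6)
im=np.zeros((600,800,3),np.uint8);im[:600,:300]=a;im[:g.shape[0],303:303+g.shape[1]]=g[:600,:497]
cv2.imwrite("pics/r1.png",im)
E
```

```text
x,y 547.7446492513021 -27.02704874674479 size [31.06285604 43.12351481] long-axis world angle 1.7561442
x,y 484.9540201822917 -31.718388875325523 size [32.06339518 43.51460775] long-axis world angle 1.9513025
x,y 424.1311620076497 -41.498779296875 size [31.55205282 43.47723897] long-axis world angle 2.043703
```

View pics/r1.png

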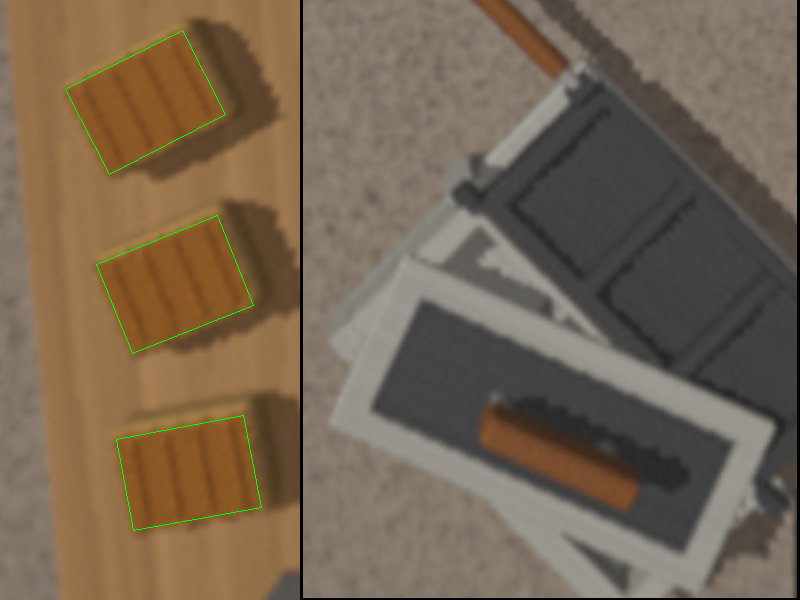

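```bash
cat >> h.py <<'E'
def blobs(a,s,x0,y0,smin,vmin,hmax,amin=200,draw=True,close=5):
    h=cv2.cvtColor(a,cv2.COLOR_BGR2HSV)
    m=((h[...,1]>smin)&(h[...,2]>vmin)&(h[...,0]<hmax)).astype(np.uint8)*255
    m=cv2.morphologyEx(cv2.morphologyEx(m,cv2.MORPH_CLOSE,np.ones((close,close))),cv2.MORPH_OPEN,np.ones((5,5)))
    out=[]
    for k in cv2.findContours(m,cv2.RETR_EXTERNAL,cv2.CHAIN_APPROX_NONE)[0]:
        if cv2.contourArea(k)<amin*s*s: continue
        r=cv2.minAreaRect(k);b=cv2.boxPoints(r);e=b[1]-b[0];f=b[2]-b[1]
        L=e if np.hypot(*e)>np.hypot(*f) else f
        if draw: cv2.drawContours(a,[b.astype(int)],0,(0,255,0),1)
        out.append((r[0][1]/s+x0,r[0][0]/s+y0,max(r[1])/s,min(r[1])/s,np.arctan2(L[0],L[1])%np.pi))
    return np.array(out).round(3)
E
python3 - <<'E'
from h import *
for z in(36,41,68):
    a=rect("wrist",z,350,620,140,320,4); print(z,blobs(a,4,350,140,140,50,20))
E
```

```text
36 [[566.189 233.096  64.97   14.353   1.139]
 [398.375 215.25   52.149   7.601   0.785]]
41 [[563.42  232.473  64.301  14.146   1.14 ]
 [397.375 214.875  51.619   7.425   0.785]]
68 [[548.182 229.218  60.285  13.36    1.14 ]
 [392.5   212.625  48.26    6.894   0.785]]
```

```bash
python3 -m jog '[[[0,0,0.8],-0.95,0],[[0,0,0.8],-0.95,0],[[0,0,0.8],-0.95,0],[[0,0,0.8],-0.95,0],[[0,0,0.8],-0.95,0],[[0,0,0.8],-0.95,0],[[0,0,0],-0.95,0],[[0,0,0],-0.95,0],[[0,0,0],-0.95,0],[[0,0,0],-0.95,0],[[0,0,0],-0.95,0],[[0,0,0],-0.95,0],[[0,0,0],-0.95,0],[[0,0,0],-0.95,0],[[0,0,0],-0.95,0]]'
python3 - <<'E'
from h import *
go([548.5,229.2,110],2.711)
E
```

```text
time_s: 3.48
tcp_pos: [403.9, 182.7, 211.1]
tool_rot: [-0.542, 0.84, 0.0, -0.0]
force: [0.3, 0.3, 0.1]
gripper_width: 0.996
grip_force: 0.0
tcp [403.9 182.7 211.1] closing dir 2.716 toolx [-0.413 -0.911  0.   ] z [-0.001  0.    -1.   ]
shift units [-4.08 -4.5   4.04]
turn units (tool z) 0.06 alt -39.21 j7 2.19
```

```bash
python3 -m jog '[[[-0.68,-0.75,0.3],0,0],[[-0.68,-0.75,0.3],0,0],[[-0.68,-0.75,0.3],0,0],[[-0.68,-0.75,0.3],0,0],[[-0.68,-0.75,0.3],0,0],[[-0.68,-0.75,0.3],0,0],[[0,0,0.75],0,0.5],[[0,0,0.75],0,0.5],[[0,0,0.75],0,0.5],[[0,0,0],0,0.5],[[0,0,0],0,0.5]]' 40
python3 - <<'E'
from h import *
go([548.5,229.2,47],2.711)
E
```

```text
time_s: 4.4
tcp_pos: [548.2, 227.9, 109.2]
tool_rot: [-0.54, 0.842, 0.0, -0.001]
force: [0.1, 0.4, 0.1]
gripper_width: 0.501
grip_force: 0.0
tcp [548.2 227.9 109.2] closing dir 2.712 toolx [-0.417 -0.909  0.002] z [-0.003 -0.001 -1.   ]
shift units [-0.06  0.01  2.49]
turn units (tool z) 0.01 alt -39.26 j7 2.3
```

```bash
python3 -m jog '[[[0,0,0.6],0,0.5],[[0,0,0.6],0,0.5],[[0,0,0.6],0,0.5],[[0,0,0.6],0,0.5],[[0,0,0],0,0.5],[[0,0,0],0,1],[[0,0,0],0,1],[[0,0,0],0,1],[[0,0,0],0,1],[[0,0,0],0,1],[[0,0,0],0,1]]' 40; python3 -m jog '[[[0,0,-0.4],0,1],[[0,0,-0.6],0,1],[[0,0,-0.8],0,1],[[0,0,-0.8],0,1],[[0,0,-0.6],0,1],[[0,0,0],0,1]]'
python3 - <<'E'
from h import *
go([450,90,52],np.pi/2)
E
```

```text
time_s: 5.32
tcp_pos: [550.5, 227.6, 51.8]
tool_rot: [-0.539, 0.842, 0.0, 0.001]
force: [-1.1, -0.3, 7.2]
gripper_width: 0.125
grip_force: 40.0
time_s: 5.82
tcp_pos: [551.4, 227.7, 134.2]
tool_rot: [-0.539, 0.842, -0.0, 0.003]
force: [0.8, 0.5, -1.8]
gripper_width: 0.126
grip_force: 39.2
tcp [551.4 227.7 134.2] closing dir 2.71 toolx [-0.419 -0.908 -0.005] z [ 0.005  0.003 -1.   ]
shift units [6.71 1.39 3.25]
turn units (tool z) 14.24 alt -25.03 j7 2.3
```

```bash
python3 -m jog '[[[0.7,0.15,0],0,1],[[0.7,0.15,0],0,1],[[0.7,0.15,0],0,1],[[0.7,0.15,0],0,1],[[0.7,0.15,0],0,1],[[0.7,0.15,0],0,1],[[0.7,0.15,0],0,1],[[0.7,0.15,0],0,1],[[0.7,0.15,0],0,1],[[0.4,0.05,0],0,1],[[0,0,0],0,1]]'; python3 -m jog '[[[0,0,0.3],0.9,1],[[0,0,0.3],0.9,1],[[0,0,0.3],0.9,1],[[0,0,0.3],0.9,1],[[0,0,0.3],0.9,1],[[0,0,0.3],0.9,1],[[0,0,0.3],0.9,1],[[0,0,0.3],0.9,1],[[0,0,0.3],0.9,1],[[0,0,0],0.9,1],[[0,0,0],0.9,1],[[0,0,0],0.9,1],[[0,0,0],0.9,1],[[0,0,0],0.9,1],[[0,0,0],0.9,1],[[0,0,0],0.75,1],[[0,0,0],0,1]]';python3 - <<'E'
from h import *
go([450,90,16],np.pi/2)
E
```

```text
time_s: 6.73
tcp_pos: [446.2, 87.4, 129.9]
tool_rot: [-0.538, 0.843, 0.0, -0.001]
force: [0.2, 0.5, -0.3]
gripper_width: 0.128
grip_force: 39.2
time_s: 8.15
tcp_pos: [448.4, 90.4, 62.5]
tool_rot: [0.001, 1.0, 0.0, 0.0]
force: [-0.5, -0.8, -1.9]
gripper_width: 0.128
grip_force: 39.2
tcp [448.4  90.4  62.5] closing dir 1.568 toolx [-1.     0.002 -0.001] z [ 0.001  0.    -1.   ]
shift units [-0.06 -0.02  1.86]
turn units (tool z) -0.03 alt 39.24 j7 1.56
```

```bash
python3 -m jog '[[[0,0,0.4],0,1],[[0,0,0.4],0,1],[[0,0,0.4],0,1],[[0,0,0.3],0,1],[[0,0,0.15],0,1],[[0,0,0.1],0,1],[[0,0,0.06],0,1],[[0,0,0],0,1],[[0,0,0],0,1]]'
```

```text
time_s: 8.9
tcp_pos: [447.8, 89.4, 17.5]
tool_rot: [0.0, 1.0, 0.0, 0.0]
force: [-0.6, -0.4, -1.1]
gripper_width: 0.13
grip_force: 39.2
```

```bash
python3 -m jog '[[[0,0,0.06],0,1],[[0,0,0.04],0,1],[[0,0,0],0,1]]';python3 -m jog '[[[0,0,0],0,0.5],[[0,0,0],0,0.5],[[0,0,0],0,0.3],[[0,0,-0.6],0,0.3],[[0,0,-0.9],0,0],[[0,0,-0.9],0,0],[[0,0,-0.9],0,0],[[0,0,-0.9],0,0],[[0,0,-0.9],0,0],[[0,0,-0.9],0,0],[[0,0,0],0,0]]'
python3 - <<'E'
from h import *
go([425,240,200],np.pi/2)
E
```

```text
time_s: 9.15
tcp_pos: [448.0, 89.6, 15.7]
tool_rot: [0.0, 1.0, 0.0, 0.0]
force: [-3.8, -0.8, 14.5]
gripper_width: 0.128
grip_force: 41.3
time_s: 10.07
tcp_pos: [449.7, 89.8, 168.3]
tool_rot: [0.001, 1.0, 0.001, 0.003]
force: [0.8, 0.5, -0.3]
gripper_width: 1.0
grip_force: 0.0
tcp [449.7  89.8 168.3] closing dir 1.57 toolx [-1.     0.001 -0.005] z [ 0.005  0.002 -1.   ]
shift units [ 0.99  6.01 -1.26]
turn units (tool z) -0.01 alt 39.26 j7 1.44
```

```bash
python3 -m jog '[[[-0.1,0.82,-0.3],0,0],[[-0.1,0.82,-0.3],0,0],[[-0.1,0.82,-0.3],0,0],[[-0.1,0.82,-0.3],0,0],[[-0.1,0.82,-0.3],0,0],[[-0.1,0.82,-0.3],0,0],[[-0.1,0.82,-0.3],0,0],[[-0.1,0.82,-0.3],0,0],[[0,0,0],0,0],[[0,0,0],0,0]]'
python3 - <<'E'
from h import *
snap("wrist","w2.png")
cv2.imwrite("pics/r2.png",rect("wrist",36,360,600,130,360,2.5))
for z in(36,41):
    a=rect("wrist",z,350,520,140,320,4); print(z,blobs(a,4,350,140,140,50,20))
E
```

```text
time_s: 10.9
tcp_pos: [467.5, 254.5, 224.3]
tool_rot: [-0.001, 1.0, -0.0, -0.0]
force: [0.1, -0.6, 0.4]
gripper_width: 0.996
grip_force: 0.0
36 [[397.938 214.813  52.326   7.955   0.785]]
41 [[397.688 215.438  51.796   7.778   0.785]]
```

View pics/r2.png

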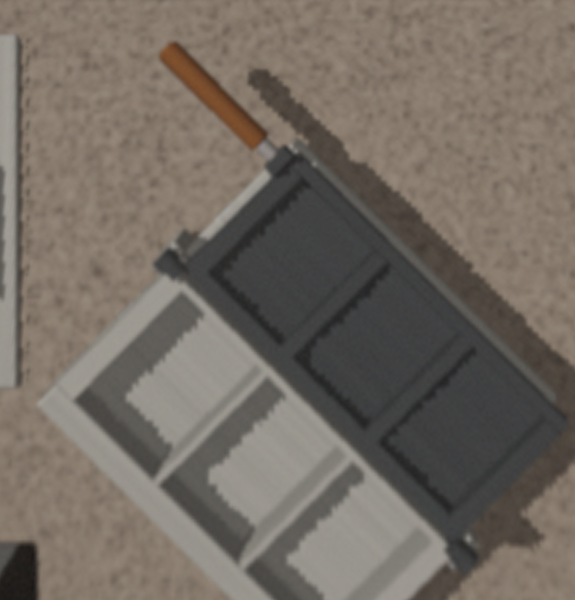

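The rectified view is clear. The pocket-2 centre at ~(379,345), the knobs at (172,262) and (460,553) and the tray corner at (40,402) agree on grill O≈(523,256), yaw≈0.786. Next, a close look at the rusks.

```bash
python3 -m jog '[[[0,-0.82,0],0,0],[[0,-0.82,0],0,0],[[0,-0.82,0],0,0],[[0,-0.82,0],0,0],[[0,-0.82,0],0,0],[[0,-0.82,0],0,0],[[0,-0.82,0],0,0],[[0,-0.82,0],0,0],[[0,-0.82,0],0,0],[[0,-0.82,0],0,0],[[0,-0.82,0],0,0],[[0,-0.82,0],0,0],[[0,0,0],0,0],[[0,0,0],0,0]]'
python3 - <<'E'
from h import *
c,d=last("wrist")
O=np.array([523,256.2,0]);th=.786
r=R.from_euler("z",th)
P=lambda l:O+r.apply(l)
for n,l in dict(floor2=(0,35,30),floor1=(-48,35,30),rim=(24,35,36),tray=(-77,-30,36),nest=(0,-35,18)).items():
    u=proj(c,P(l))[0]; print(n,deep(c,d,*u).round(1),P(l).round(1))
c,d=snap("wrist","w3.png")
a=rect("wrist",28,390,590,-90,10,3); print(blobs(a,3,390,-90,175,90,25,close=9))
b=rect("wrist",32,400,500,50,130,3); print(blobs(b,3,400,50,140,50,20))
c0=np.load("last_wrist.npz")["p"]
im=np.zeros((600,800,3),np.uint8);im[:,:300]=a;im[:300,310:550]=b
cv2.imwrite("pics/r3.png",im); print(arm.get_obs()["tcp_pos"])
E
```

```text
time_s: 12.12
tcp_pos: [466.7, 5.4, 224.4]
tool_rot: [0.003, 1.0, -0.0, -0.0]
force: [0.3, 0.4, -0.2]
gripper_width: 1.002
grip_force: 0.0
floor2 [498.2 280.9  30. ] [498.2 280.9  30. ]
floor1 [464.  247.   31.3] [464.3 247.   30. ]
rim [515.2 297.9  36.1] [515.2 297.9  36. ]
tray [489.4 180.8  37.3] [489.8 180.5  36. ]
nest [547.5 231.5  18.6] [547.8 231.5  18. ]
[[547.468 -27.698  43.505  31.583   1.758]
 [484.836 -32.451  43.944  32.083   1.976]
 [424.12  -42.208  43.558  31.973   2.043]]
[[449.5    87.667  59.     12.667   0.   ]]
[466.89756888   6.65537413 224.45277502]
```

View pics/r3.png

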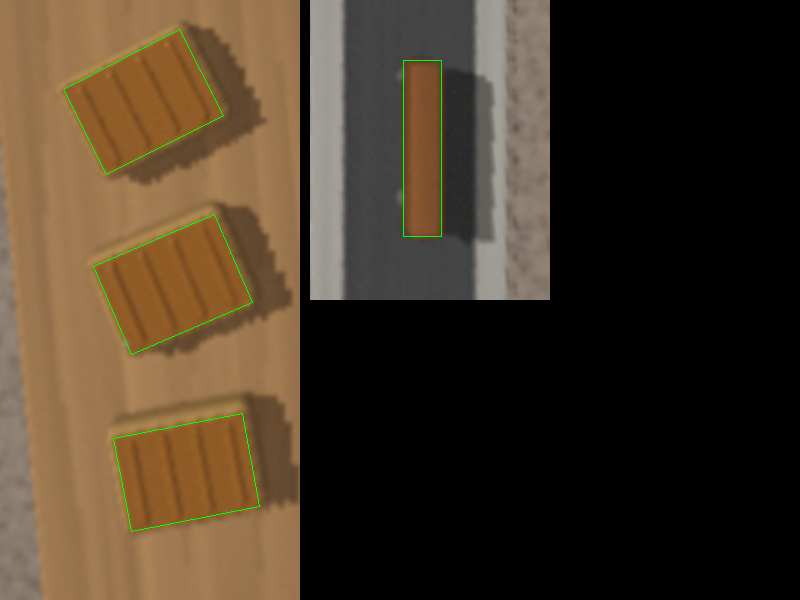

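```bash
python3 -m jog '[[[0,0,0.8],-0.85,0.15],[[0,0,0.8],-0.85,0.15],[[0,0,0.8],-0.85,0.15],[[0,0,0.8],-0.85,0.15],[[0,0,0.8],-0.85,0.15],[[0,0,0.8],-0.85,0.15],[[0,0,0],-0.85,0.15],[[0,0,0],0,0.15],[[0,0,0],0,0.15]]'
python3 - <<'E'
from h import *
go([424.1,-40.3,50],2.043)
E
```

```text
time_s: 12.92
tcp_pos: [467.4, 7.9, 104.7]
tool_rot: [-0.235, 0.972, 0.0, -0.0]
force: [-0.0, -0.3, -0.2]
gripper_width: 0.851
grip_force: 0.0
tcp [467.4   7.9 104.7] closing dir 2.045 toolx [-0.89  -0.456  0.   ] z [-0.  0. -1.]
shift units [ 2.42 -0.93  2.19]
turn units (tool z) 0.02 alt -39.25 j7 2.15
```

```bash
python3 -m jog '[[[0.6,-0.23,0.4],0,0.15],[[0.6,-0.23,0.4],0,0.15],[[0.6,-0.23,0.4],0,0.15],[[0.6,-0.23,0.4],0,0.15],[[0,0,0.5],0,0.15],[[0,0,0],0,0.15],[[0,0,0],0,0.15],[[0,0,0],0,0.15]]'
python3 - <<'E'
from h import *
go([424.1,-40.3,15.5],2.043)
E
```

```text
time_s: 13.58
tcp_pos: [425.7, -40.0, 53.1]
tool_rot: [-0.235, 0.972, -0.0, 0.001]
force: [1.5, -0.3, -0.6]
gripper_width: 0.853
grip_force: 0.0
tcp [425.7 -40.   53.1] closing dir 2.046 toolx [-0.889 -0.457 -0.001] z [ 0.001  0.    -1.   ]
shift units [0.07 0.02 1.5 ]
turn units (tool z) 0.03 alt -39.24 j7 2.31
```

```bash
python3 -m jog '[[[0.02,0,0.5],0,0.15],[[0.02,0,0.5],0,0.15],[[0.02,0,0.35],0,0.15],[[0,0,0.15],0,0.15],[[0,0,0],0,0.15],[[0,0,0],0,0.15]]' 25;  python3 -m jog '[[[0,0,0],0,0.5],[[0,0,0],0,0.5],[[0,0,0],0,0.7],[[0,0,0],0,0.7],[[0,0,0],0,0.7],[[0,0,0],0,0.7]]'; python3 -m jog '[[[0,0,-0.5],0,0.7],[[0,0,-0.8],0,0.7],[[0,0,-0.8],0,0.7],[[0,0,-0.4],0,0.7],[[0,0,0],0,0.7]]';python3 - <<'E'
from h import *
go([424,-40,76],2.357)
snap("wrist","w4.png",(128,192,384,384))
E
```

```text
time_s: 14.08
tcp_pos: [423.6, -41.1, 15.1]
tool_rot: [-0.235, 0.972, 0.0, 0.0]
force: [0.8, 0.4, -0.0]
gripper_width: 0.85
grip_force: 0.0
time_s: 14.58
tcp_pos: [423.8, -41.1, 15.4]
tool_rot: [-0.235, 0.972, 0.0, 0.001]
force: [-0.8, 0.3, 6.2]
gripper_width: 0.579
grip_force: 25.4
time_s: 15.0
tcp_pos: [424.7, -41.1, 79.2]
tool_rot: [-0.235, 0.972, -0.0, 0.002]
force: [0.5, 0.1, -0.5]
gripper_width: 0.575
grip_force: 26.9
tcp [424.7 -41.1  79.2] closing dir 2.046 toolx [-0.889 -0.457 -0.004] z [ 0.004  0.001 -1.   ]
shift units [0.01 0.05 0.13]
turn units (tool z) -3.89 alt 35.38 j7 2.28
```

View pics/w4.png

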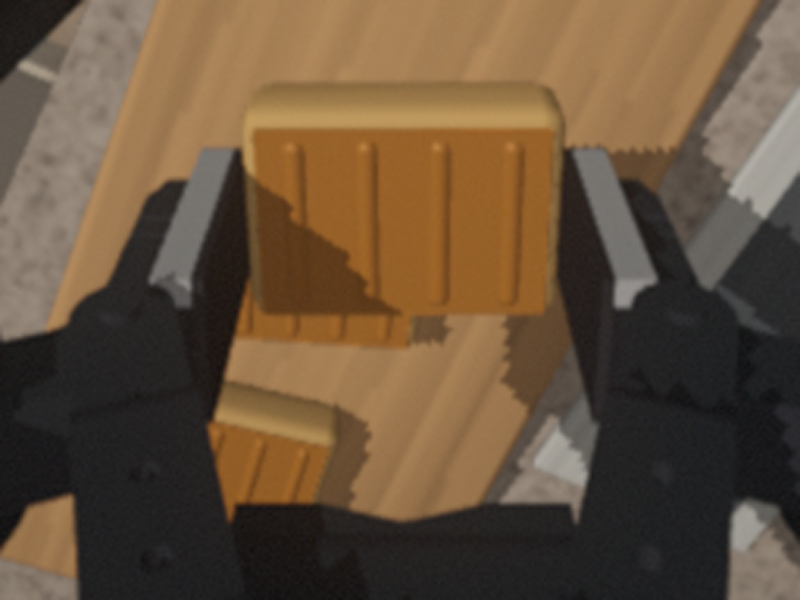

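The rusk is held squarely, with its cap edges at rows 130–313 and columns 255–553 of the crop. I'll work out its offset in the tool frame and go to pocket 1.

```bash
cat >> h.py <<'E'
O=np.array([523,256.2,0]);TH=.786
BIAS=np.array([0,1.9,0])
def P(*l): return O+BIAS+R.from_euler("z",TH).apply(l)
E
python3 - <<'E'
from h import *
c,d=last("wrist");o=arm.get_obs();r=R.from_quat(o["tool_rot"])
k=lambda u,v:(128+.32*u,192+.32*v)
q=[r.inv().apply(plane(c,*k(u,v),o["tcp_pos"][2]+12.6)-o["tcp_pos"]) for u,v in((255,130),(553,130),(548,313),(262,313))]
print(np.round(q,1),np.mean(q,0).round(1))
print(P(-48,35,30),P(0,35,30),P(48,35,30))
go(P(-48,35,90),2.357)
E
python3 -m jog '[[[0,0,-0.5],-0.78,0.7],[[0,0,-0.5],-0.78,0.7],[[0,0,-0.5],-0.78,0.7],[[0,0,0],-0.78,0.7],[[0,0,0],-0.78,0.7],[[0,0,0],0,0.7],[[0,0,0],0,0.7]]'
python3 - <<'E'
from h import *
go(P(-48,35,90),2.357)
E
```

```text
[[ 16.5 -22.4 -12.6]
 [ 16.6  22.  -12.7]
 [-16.2  22.9 -12.6]
 [-16.2 -22.9 -12.5]] [  0.2  -0.1 -12.6]
[464.31568011 248.8722918   30.        ] [498.23637245 282.83383816  30.        ] [532.15706479 316.79538452  30.        ]
tcp [424.2 -41.   78.2] closing dir 2.046 toolx [-0.889 -0.458 -0.003] z [ 0.003  0.001 -1.   ]
shift units [-6.73  9.57 -0.46]
turn units (tool z) -3.88 alt 35.39 j7 2.29
time_s: 15.63
tcp_pos: [422.9, -41.2, 114.1]
tool_rot: [-0.383, 0.924, 0.0, -0.001]
force: [-0.6, 0.3, -0.0]
gripper_width: 0.575
grip_force: 26.9
tcp [422.9 -41.2 114.1] closing dir 2.356 toolx [-0.707 -0.707  0.001] z [-0.001  0.    -1.   ]
shift units [-9.37  7.03  0.96]
turn units (tool z) -0.01 alt 39.26 j7 2.5
```

```bash
sed -i 's/^BIAS=.*/BIAS=np.array([-.5,1.4,0])/' h.py; python3 -m jog '[[[-0.67,0.5,0],0,0.7],[[-0.67,0.5,0],0,0.7],[[-0.67,0.5,0],0,0.7],[[-0.67,0.5,0],0,0.7],[[-0.67,0.5,0],0,0.7],[[-0.67,0.5,0],0,0.7],[[-0.67,0.5,0],0,0.7],[[-0.67,0.5,0],0,0.7],[[-0.67,0.5,0],0,0.7],[[-0.67,0.5,0],0,0.7],[[-0.67,0.5,0],0,0.7],[[-0.67,0.5,0],0,0.7],[[-0.67,0.5,0.5],0,0.7],[[-0.67,0.5,0.5],0,0.7],[[0,0,0.6],0,0.7],[[0,0,0.6],0,0.7],[[0,0,0],0,0.7],[[0,0,0],0,0.7],[[0,0,0],0,0.7]]'
python3 - <<'E'
from h import *
go(P(-48,35,50),TH+np.pi/2)
snap("wrist","w5.png",(128,160,384,352))
E
```

```text
time_s: 17.22
tcp_pos: [465.1, 248.2, 60.0]
tool_rot: [-0.383, 0.924, -0.0, -0.0]
force: [-0.0, 0.2, -1.1]
gripper_width: 0.575
grip_force: 26.9
tcp [465.1 248.2  60. ] closing dir 2.357 toolx [-0.707 -0.707  0.   ] z [-0. -0. -1.]
shift units [0.03 0.04 0.4 ]
turn units (tool z) -0.0 alt 39.27 j7 1.96
```

View pics/w5.png

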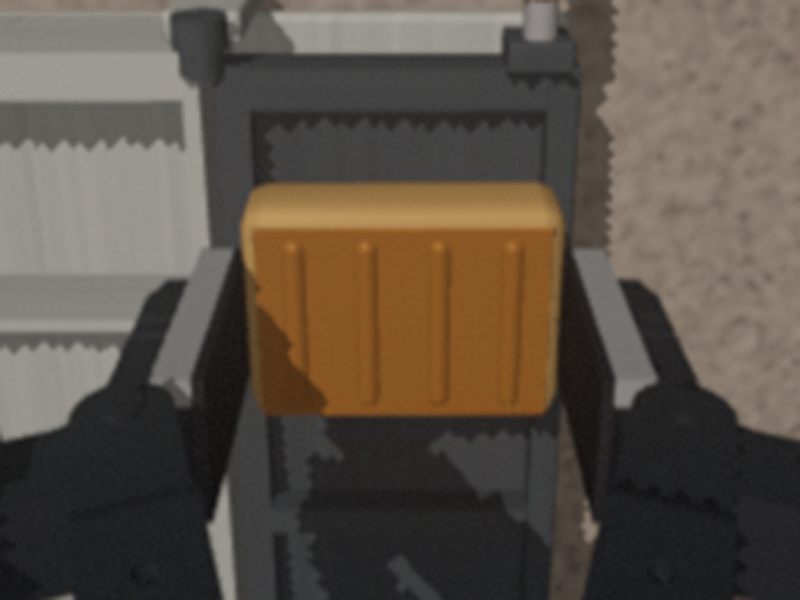

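The rusk hovers over pocket 1: pocket end edge at row 110, hinge-side edge at column 252, far edge at column 545, and the bar between pockets 1 and 2 at ~row 495.

Run:
```python
from h import *
c,d=last("wrist");o=arm.get_obs();r=R.from_quat(o["tool_rot"])
k=lambda u,v:(128+.32*u,160+.32*v)
for n,u,v,z in (("hinge edge",252,112,36),("far edge",546,112,36),("hinge edge low",268,495,36),("far low",530,495,36),("bar",400,495,36),("leaf outer R",578,110,36),("leaf inner L",212,110,36)):
    w=plane(c,*k(u,v),z); print(n,r.inv().apply(w-o["tcp_pos"]).round(1),R.from_euler("z",-TH).apply(w-O).round(1))
print("edges expected px", [((proj(c,P(*l)-BIAS)[0]-[128,160])*3.125).round() for l in ((-69,8,36),(-69,62,36),(-27,8,36),(-21,62,36))])
```

```text
hinge edge [ 22.5 -27.   24.4] [-68.8   8.2  36. ]
far edge [22.6 26.3 24.4] [-68.8  61.5  36. ]
hinge edge low [-63.6 -28.   24.5] [17.3  7.2 36. ]
far low [-63.6  27.2  24.5] [17.3 62.4 36. ]
bar [-63.6  -0.2  24.5] [17.3 35.  36. ]
leaf outer R [22.9 32.1 24.4] [-69.2  67.3  36. ]
leaf inner L [ 22.9 -34.3  24.4] [-69.2   0.9  36. ]
edges expected px [array([251., 111.]), array([549., 111.]), array([262., 312.]), array([537., 339.])]
```

```bash
python3 -m jog '[[[0.025,-0.005,0],0,0.7],[[0.025,-0.005,0.3],0,0.7],[[0,0,0.3],0,0.7],[[0,0,0.2],0,0.7],[[0,0,0.1],0,0.7],[[0,0,0],0,0.7],[[0,0,0],0,0.7]]'
```

```text
time_s: 17.85
tcp_pos: [464.1, 247.3, 37.0]
tool_rot: [-0.383, 0.924, -0.0, -0.0]
force: [0.0, 0.4, -0.6]
gripper_width: 0.579
grip_force: 26.9
```

```bash
python3 -m jog '[[[0,0,0.06],0,0.7],[[0,0,0.04],0,0.7],[[0,0,0],0,0.7],[[0,0,0],0,0.7]]'; python3 -m jog '[[[0,0,0],0,0.38],[[0,0,0],0,0.36],[[0,0,0],0,0.36],[[0,0,-0.3],0,0.3],[[0,0,-0.6],0,0.3],[[0,0,-0.8],0,0.15],[[0,0,-0.8],0,0.15],[[0,0,-0.8],0,0.15],[[0,0,0],0,0.15],[[0,0,0],0,0.15]]'
python3 - <<'E'
from h import *
c,d=snap("wrist","w6.png",(128,160,384,352))
for l in((-60,35,46),(-48,25,46),(-48,45,46),(-36,35,46)):
  u=proj(c,P(*l)-BIAS)[0];w=deep(c,d,*u);print(R.from_euler("z",-TH).apply(w-O).round(1))
go([484.8,-31.2,100],1.976)
E
```

```text
time_s: 18.18
tcp_pos: [464.3, 247.4, 34.9]
tool_rot: [-0.383, 0.924, 0.0, 0.0]
force: [0.3, -0.8, 0.0]
gripper_width: 0.576
grip_force: 26.9
time_s: 19.02
tcp_pos: [465.0, 247.9, 118.7]
tool_rot: [-0.384, 0.924, 0.0, 0.001]
force: [-0.4, 0.2, 0.2]
gripper_width: 0.854
grip_force: 0.0
[-59.8  35.   45.5]
[-47.9  25.   45.9]
[-47.7  45.   45.2]
[-36.  35.  46.]
tcp [464.3 247.6 117.7] closing dir 2.358 toolx [-0.706 -0.708 -0.001] z [ 0.001  0.001 -1.   ]
shift units [ 7.32 -8.45  0.7 ]
turn units (tool z) 4.78 alt -34.49 j7 1.93
```

```bash
python3 -m jog '[[[0.52,-0.6,-0.1],0,0.15],[[0.52,-0.6,-0.1],0,0.15],[[0.52,-0.6,-0.1],0,0.15],[[0.52,-0.6,-0.1],0,0.15],[[0.52,-0.6,-0.1],0,0.15],[[0.52,-0.6,-0.1],0,0.15],[[0.52,-0.6,0],0,0.15],[[0.52,-0.6,0],0,0.15],[[0.52,-0.6,0],0,0.15],[[0.52,-0.6,0],0,0.15],[[0.52,-0.6,0],0,0.15],[[0.52,-0.6,0],0,0.15],[[0.52,-0.6,0],0,0.15],[[0.52,-0.6,0],0,0.15]]'; python3 -m jog '[[[0,0,0],0.96,0.15],[[0,0,0],0.96,0.15],[[0,0,0],0.96,0.15],[[0,0,0],0.96,0.15],[[0,0,0],0.96,0.15],[[0,0,0],0,0.15],[[0,0,0],0,0.15],[[0,0,0],0,0.15]]'
python3 - <<'E'
from h import *
snap("wrist","w7.png")
a=rect("wrist",28,390,590,-100,70,3); print(blobs(a,3,390,-100,175,90,25,close=9));cv2.imwrite("pics/r7.png",a)
go([484.3,-31.2,50],1.976)
E
```

```text
time_s: 20.23
tcp_pos: [483.7, -30.7, 131.4]
tool_rot: [-0.383, 0.924, 0.0, -0.001]
force: [0.1, -0.6, -0.3]
gripper_width: 0.85
grip_force: 0.0
time_s: 20.9
tcp_pos: [484.1, -29.7, 131.8]
tool_rot: [-0.202, 0.979, -0.0, -0.001]
force: [0.9, 0.4, 0.7]
gripper_width: 0.851
grip_force: 0.0
[[547.209 -28.119  43.771  31.777   1.76 ]
 [484.767 -32.927  43.93   32.347   1.977]]
tcp [484.2 -29.7 132. ] closing dir 1.976 toolx [-0.919 -0.394  0.001] z [-0.001 -0.    -1.   ]
shift units [ 0.02 -0.06  3.28]
turn units (tool z) 0.0 alt -39.27 j7 2.15
```

```bash
python3 -m jog '[[[0.02,-0.07,0.8],0,0.15],[[0,0,0.8],0,0.15],[[0,0,0.8],0,0.15],[[0,0,0.8],0,0.15],[[0,0,0.6],0,0.15],[[0,0,0.4],0,0.15],[[0,0,0.3],0,0.15],[[0,0,0.1],0,0.15],[[0,0,0],0,0.15],[[0,0,0],0,0.15]]' 25;  python3 -m jog '[[[0,0,0],0,0.5],[[0,0,0],0,0.5],[[0,0,0],0,0.7],[[0,0,0],0,0.7],[[0,0,0],0,0.7],[[0,0,0],0,0.7]]'; python3 -m jog '[[[0,0,-0.5],0,0.7],[[0,0,-0.8],0,0.7],[[0,0,-0.8],0,0.7],[[0,0,-0.8],0,0.7],[[0,0,-0.8],-0.8,0.7],[[0,0,-0.4],-0.8,0.7],[[0,0,0],-0.8,0.7],[[0,0,0],-0.8,0.7],[[0,0,0],-0.8,0.7],[[0,0,0],-0.76,0.7],[[0,0,0],0,0.7],[[0,0,0],0,0.7]]';python3 - <<'E'
from h import *
# pocket 1 was at TCP (464.2,247.4)
go(np.array([464.2,247.4,60])+R.from_euler("z",TH).apply([48,0,0]),TH+np.pi/2)
c,d=snap("wrist","x.png"); o=arm.get_obs();r=R.from_quat(o["tool_rot"])
for u,v in((210,234),(305,234)): pass
a=np.load("last_wrist.npz")["p"][...,::-1]; h=cv2.cvtColor(np.ascontiguousarray(a),cv2.COLOR_BGR2HSV)
m=((h[...,1]>185)&(h[...,0]<25)&(h[...,2]>60)).astype(np.uint8)
n,l,s,_=cv2.connectedComponentsWithStats(m); i=l[265,257]; print(s[i])
x,y,w,hh,_=s[i]
print([r.inv().apply(plane(c,uu,vv,o["tcp_pos"][2]+12.6)-o["tcp_pos"]).round(1) for uu,vv in((x+w/2,y),(x+w/2,y+hh))])
E
```

```text
time_s: 21.78
tcp_pos: [485.2, -31.6, 17.8]
tool_rot: [-0.2, 0.98, -0.0, 0.0]
force: [0.5, -0.6, 0.4]
gripper_width: 0.852
grip_force: 0.0
time_s: 22.28
tcp_pos: [485.3, -31.5, 18.1]
tool_rot: [-0.2, 0.98, -0.0, 0.001]
force: [-0.9, -0.8, 5.2]
gripper_width: 0.577
grip_force: 25.1
time_s: 23.28
tcp_pos: [484.8, -31.6, 120.1]
tool_rot: [-0.381, 0.925, 0.0, 0.0]
force: [0.4, -0.8, -0.7]
gripper_width: 0.577
grip_force: 26.8
tcp [484.8 -31.6 120.1] closing dir 2.353 toolx [-0.71  -0.705 -0.001] z [ 0.  0. -1.]
shift units [-9.2   8.51  2.41]
turn units (tool z) -0.05 alt 39.22 j7 2.49
[     0      0    512    384 192362]
[array([112.2,  -0.2, -12.6]), array([-76.9,  -0.2, -12.6])]
```

```bash
python3 -m jog '[[[-0.61,0.567,0],0,0.7],[[-0.61,0.567,0],0,0.7],[[-0.61,0.567,0],0,0.7],[[-0.61,0.567,0],0,0.7],[[-0.61,0.567,0],0,0.7],[[-0.61,0.567,0],0,0.7],[[-0.61,0.567,0],0,0.7],[[-0.61,0.567,0],0,0.7],[[-0.61,0.567,0],0,0.7],[[-0.61,0.567,0],0,0.7],[[-0.61,0.567,0],0,0.7],[[-0.61,0.567,0],0,0.7],[[-0.61,0.567,0],0,0.7],[[-0.61,0.567,0.4],0,0.7],[[-0.61,0.567,0.6],-0.05,0.7],[[0,0,0.6],0,0.7],[[0,0,0.6],0,0.7],[[0,0,0],0,0.7],[[0,0,0],0,0.7],[[0,0,0],0,0.7]]'
python3 - <<'E'
from h import *
go(np.array([464.2,247.4,41])+R.from_euler("z",TH).apply([48,0,0]),TH+np.pi/2)
snap("wrist","w8.png",(128,160,384,352))
E
```

```text
time_s: 25.0
tcp_pos: [497.1, 280.4, 65.5]
tool_rot: [-0.383, 0.924, -0.0, 0.0]
force: [-0.3, 0.2, -0.0]
gripper_width: 0.577
grip_force: 26.8
tcp [497.1 280.4  65.5] closing dir 2.357 toolx [-0.706 -0.708 -0.001] z [ 0.001  0.    -1.   ]
shift units [-0.06 -0.    0.98]
turn units (tool z) 0.01 alt -39.26 j7 1.95
```

View pics/w8.png

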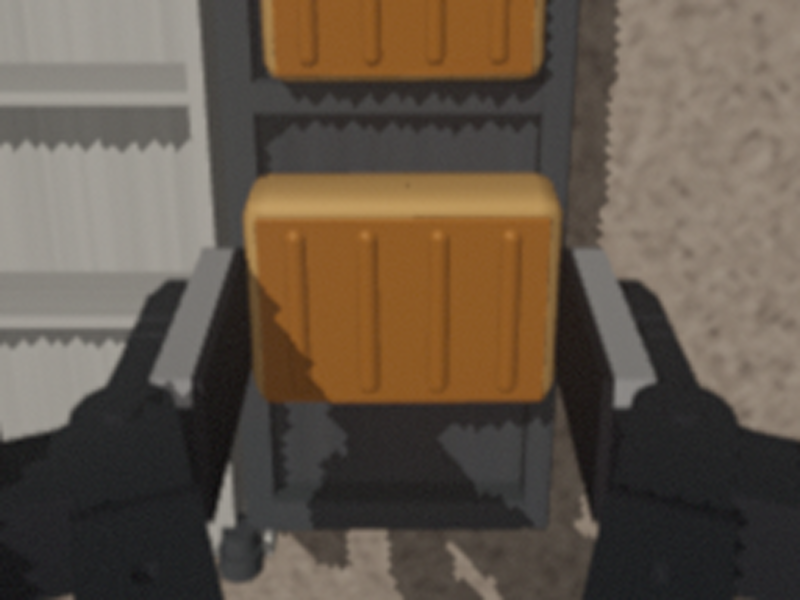

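Rusk 1 sits well in pocket 1. The held rusk's cap is at rows 217–402, columns 252–553, and the pocket-2 edge is at row 114, columns 256–541.

```bash
cat >> h.py <<'E'
def tl(u,v,z,off=(128,160)):
    c,d=last("wrist");o=arm.get_obs();r=R.from_quat(o["tool_rot"])
    return r.inv().apply(plane(c,off[0]+.32*u,off[1]+.32*v,z)-o["tcp_pos"])
E
python3 - <<'E'
from h import *
z=arm.get_obs()["tcp_pos"][2]+9.9
q=np.array([tl(252,217,z),tl(553,217,z),tl(548,402,z),tl(258,402,z)]);print(q.round(1),q.mean(0))
e=np.array([tl(256,114,36),tl(541,114,36)]);print(e.round(1),"pocket centre",e[0,0]-21,e[:,1].mean())
E
```

```text
[[ 18.6 -22.3  -9.9]
 [ 18.7  22.8  -9.9]
 [-14.4  23.7  -9.9]
 [-14.5 -23.   -9.9]] [ 2.10109171  0.2867145  -9.90291537]
[[ 20.1 -27.2  29.8]
 [ 20.1  26.3  29.8]] pocket centre -0.9390715672867493 -0.47002948023610713
```

```bash
python3 -m jog '[[[-0.06,-0.01,0.1],0,0.7],[[-0.05,-0.01,0.3],0,0.7],[[0,0,0.3],0,0.7],[[0,0,0.2],0,0.7],[[0,0,0.1],0,0.7],[[0,0,0.06],0,0.7],[[0,0,0],0,0.7],[[0,0,0],0,0.7]]'
```

```text
time_s: 25.72
tcp_pos: [499.0, 282.1, 38.3]
tool_rot: [-0.384, 0.923, -0.0, -0.0]
force: [0.7, -0.5, -0.6]
gripper_width: 0.575
grip_force: 26.8
```

```bash
python3 -m jog '[[[0,0,0],0,0.38],[[0,0,0],0,0.36],[[0,0,0],0,0.36],[[0,0,-0.3],0,0.3],[[0,0,-0.6],0,0.3],[[0,0,-0.8],0,0.15],[[0,0,-0.8],0,0.15],[[0,0,-0.8],0,0.15],[[0,0,-0.4],0,0.15],[[0,0,0],0,0.15]]'
python3 - <<'E'
from h import *
c,d=snap("wrist","w9.png",(128,160,384,352))
for l in((-12,35,46),(0,25,46),(0,45,46),(12,35,46)):
  u=proj(c,P(*l)-BIAS)[0];w=deep(c,d,*u);print(R.from_euler("z",-TH).apply(w-O).round(1))
go([547,-26.8,120],1.76)
E
```

```text
time_s: 26.55
tcp_pos: [500.3, 282.9, 133.5]
tool_rot: [-0.384, 0.923, 0.001, 0.002]
force: [0.4, 0.3, -1.1]
gripper_width: 0.853
grip_force: 0.0
[-11.6  35.   44.6]
[ 0.6 24.9 44.4]
[ 0.2 45.  45.3]
[12.2 35.  45.4]
tcp [499.5 282.5 131.9] closing dir 2.359 toolx [-0.705 -0.709 -0.002] z [ 0.002  0.002 -1.   ]
shift units [  7.43 -10.07   0.46]
turn units (tool z) 7.49 alt -31.78 j7 1.92
```

```bash
python3 -m jog '[[[0.437,-0.592,0],0,0.15],[[0.437,-0.592,0],0,0.15],[[0.437,-0.592,0],0,0.15],[[0.437,-0.592,0],0,0.15],[[0.437,-0.592,0],0,0.15],[[0.437,-0.592,0],0,0.15],[[0.437,-0.592,0],0,0.15],[[0.437,-0.592,0],0,0.15],[[0.437,-0.592,0],0,0.15],[[0.437,-0.592,0],0,0.15],[[0.437,-0.592,0],0,0.15],[[0.437,-0.592,0],0,0.15],[[0.437,-0.592,0],0,0.15],[[0.437,-0.592,0],0,0.15],[[0.437,-0.592,0],0,0.15],[[0.437,-0.592,0],0,0.15],[[0.437,-0.592,0],0,0.15]]'; python3 -m jog '[[[0,0,0],0.94,0.15],[[0,0,0],0.94,0.15],[[0,0,0],0.94,0.15],[[0,0,0],0.94,0.15],[[0,0,0],0.94,0.15],[[0,0,0],0.94,0.15],[[0,0,0],0.94,0.15],[[0,0,0],0.94,0.15],[[0,0,0],0,0.15],[[0,0,0],0,0.15],[[0,0,0],0,0.15]]'
python3 - <<'E'
from h import *
snap("wrist","w10.png")
a=rect("wrist",28,440,640,-120,70,3); print(blobs(a,3,440,-120,175,90,25,close=9));cv2.imwrite("pics/r10.png",a)
go([547,-26.8,15.5],1.76)
E
```

```text
time_s: 28.02
tcp_pos: [545.4, -27.9, 129.4]
tool_rot: [-0.384, 0.923, 0.0, -0.001]
force: [-0.2, 0.3, -0.5]
gripper_width: 0.847
grip_force: 0.0
time_s: 28.93
tcp_pos: [545.8, -27.0, 130.1]
tool_rot: [-0.094, 0.996, -0.0, -0.001]
force: [0.8, 0.5, -0.9]
gripper_width: 0.851
grip_force: 0.0
[[547.578 -28.105  43.899  32.1     1.766]]
tcp [545.9 -27.  130.3] closing dir 1.759 toolx [-0.982 -0.187  0.001] z [-0.001 -0.    -1.   ]
shift units [-0.05  0.    4.59]
turn units (tool z) -0.01 alt 39.26 j7 2.0
```

```bash
python3 -m jog '[[[-0.02,-0.01,0.8],0,0.15],[[0,0,0.8],0,0.15],[[0,0,0.8],0,0.15],[[0,0,0.8],0,0.15],[[0,0,0.6],0,0.15],[[0,0,0.4],0,0.15],[[0,0,0.3],0,0.15],[[0,0,0.08],0,0.15],[[0,0,0],0,0.15],[[0,0,0],0,0.15]]' 25;  python3 -m jog '[[[0,0,0],0,0.5],[[0,0,0],0,0.5],[[0,0,0],0,0.7],[[0,0,0],0,0.7],[[0,0,0],0,0.7],[[0,0,0],0,0.7]]'; python3 -m jog '[[[0,0,-0.5],0,0.7],[[0,0,-0.8],0,0.7],[[0,0,-0.8],0,0.7],[[0,0,-0.8],0,0.7],[[0,0,-0.8],-0.8,0.7],[[0,0,-0.4],-0.8,0.7],[[0,0,0],-0.8,0.7],[[0,0,0],-0.8,0.7],[[0,0,0],-0.8,0.7],[[0,0,0],-0.8,0.7],[[0,0,0],-0.8,0.7],[[0,0,0],-0.8,0.7],[[0,0,0],-0.8,0.7],[[0,0,0],-0.28,0.7],[[0,0,0],0,0.7],[[0,0,0],0,0.7]]';python3 - <<'E'
from h import *
go(np.array([464.2,247.4,65])+R.from_euler("z",TH).apply([97,0,0]),TH+np.pi/2)
E
```

```text
time_s: 29.82
tcp_pos: [547.3, -27.3, 16.9]
tool_rot: [-0.093, 0.996, -0.0, 0.001]
force: [-1.5, 0.4, -0.5]
gripper_width: 0.854
grip_force: 0.0
time_s: 30.32
tcp_pos: [547.3, -27.1, 17.1]
tool_rot: [-0.093, 0.996, 0.0, 0.001]
force: [-2.4, 0.8, 7.1]
gripper_width: 0.575
grip_force: 25.6
time_s: 31.65
tcp_pos: [546.8, -27.2, 118.9]
tool_rot: [-0.381, 0.924, 0.0, 0.0]
force: [-0.2, -0.6, -0.2]
gripper_width: 0.577
grip_force: 26.8
tcp [546.8 -27.2 118.9] closing dir 2.354 toolx [-0.709 -0.705 -0.   ] z [ 0.  0. -1.]
shift units [-9.28 10.13  2.16]
turn units (tool z) -0.04 alt 39.23 j7 2.5
```

```bash
python3 -m jog '[[[-0.546,0.596,0],0,0.7],[[-0.546,0.596,0],0,0.7],[[-0.546,0.596,0],0,0.7],[[-0.546,0.596,0],0,0.7],[[-0.546,0.596,0],0,0.7],[[-0.546,0.596,0],0,0.7],[[-0.546,0.596,0],0,0.7],[[-0.546,0.596,0],0,0.7],[[-0.546,0.596,0],0,0.7],[[-0.546,0.596,0],0,0.7],[[-0.546,0.596,0],0,0.7],[[-0.546,0.596,0],0,0.7],[[-0.546,0.596,0],0,0.7],[[-0.546,0.596,0],0,0.7],[[-0.546,0.596,0],0,0.7],[[-0.546,0.596,0.4],0,0.7],[[-0.546,0.596,0.5],-0.04,0.7],[[0,0,0.6],0,0.7],[[0,0,0.6],0,0.7]]'; python3 -m jog '[[[0,0,0],0,0.7],[[0,0,0],0,0.7],[[0,0,0],0,0.7]]'
python3 - <<'E'
from h import *
go(np.array([464.2,247.4,41])+R.from_euler("z",TH).apply([97,0,0]),TH+np.pi/2)
snap("wrist","w11.png",(128,160,384,352))
E
```

```text
time_s: 33.23
tcp_pos: [531.3, 318.4, 64.9]
tool_rot: [-0.385, 0.923, 0.0, 0.0]
force: [-0.0, -0.4, -0.2]
gripper_width: 0.575
grip_force: 26.8
time_s: 33.48
tcp_pos: [532.4, 316.0, 66.6]
tool_rot: [-0.383, 0.924, -0.0, 0.0]
force: [0.3, 0.1, -0.4]
gripper_width: 0.575
grip_force: 26.7
tcp [532.4 316.   66.6] closing dir 2.358 toolx [-0.706 -0.708 -0.   ] z [ 0. -0. -1.]
shift units [-0.01 -0.01  1.03]
turn units (tool z) 0.01 alt -39.26 j7 1.94
```

View pics/w11.png

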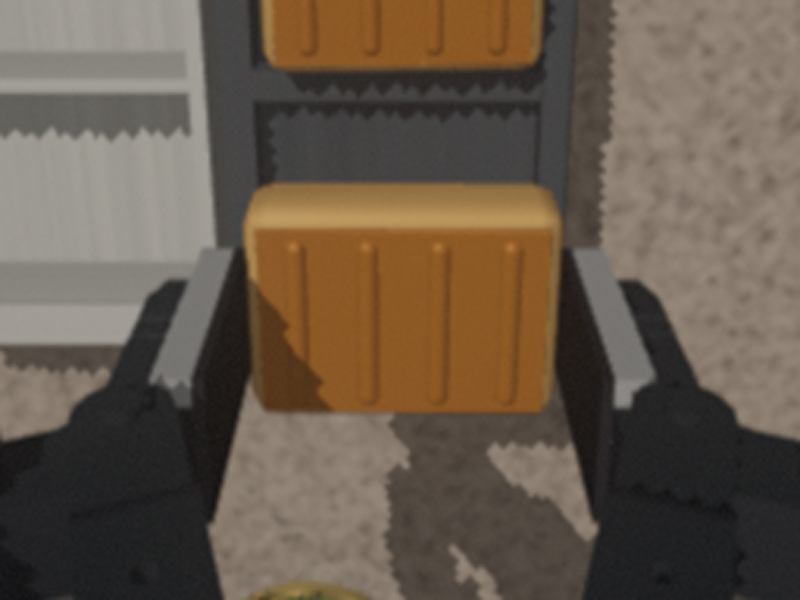

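Rusk 2 is seated. The held rusk's cap is at rows 228–412, columns 253–552, and the pocket-3 edge is at row 102, columns 256–539.

Run:
```python
from h import *
z=arm.get_obs()["tcp_pos"][2]+10.9
q=np.array([tl(252,228,z),tl(553,228,z),tl(548,412,z),tl(258,412,z)]);print(q.round(1),q.mean(0))
e=np.array([tl(256,102,36),tl(539,102,36)]);print(e.round(1),"pocket centre",e[0,0]-21,e[:,1].mean())
```

```text
[[ 17.4 -22.2 -10.9]
 [ 17.4  22.7 -10.9]
 [-15.5  23.6 -10.9]
 [-15.5 -22.9 -10.9]] [  0.91512547   0.32002906 -10.90109246]
[[ 22.  -27.2  31. ]
 [ 22.1  26.   31. ]] pocket centre 1.026691831588213 -0.6266610030599473
```

```bash
python3 -m jog '[[[0,-0.01,0.1],0,0.7],[[0,-0.01,0.3],0,0.7],[[0,0,0.3],0,0.7],[[0,0,0.2],0,0.7],[[0,0,0.1],0,0.7],[[0,0,0.1],0,0.7],[[0,0,0.06],0,0.7],[[0,0,0],0,0.7],[[0,0,0],0,0.7]]'
```

```text
time_s: 34.28
tcp_pos: [532.4, 315.8, 37.4]
tool_rot: [-0.384, 0.923, 0.0, 0.0]
force: [0.2, 0.2, -0.0]
gripper_width: 0.576
grip_force: 26.7
```

```bash
python3 -m jog '[[[0,0,0],0,0.38],[[0,0,0],0,0.36],[[0,0,0],0,0.36],[[0,0,-0.3],0,0.3],[[0,0,-0.6],0,0.3],[[0,0,-0.8],0,0.3],[[0,0,-0.8],0,0.5],[[0,0,-0.8],0,0.5],[[0,0,0],0,0.5],[[0,0,0],0,0.5]]'
python3 - <<'E'
from h import *
c,d=snap("wrist","w12.png",(128,160,384,352))
for l in((36,35,46),(48,25,46),(48,45,46),(58,35,46)):
  u=proj(c,P(*l)-BIAS)[0];w=deep(c,d,*u);print(R.from_euler("z",-TH).apply(w-O).round(1))
go([396.5,215.5,70],TH+np.pi/2)
t=np.radians(np.arange(0,181,6));print(np.c_[np.diff(np.cos(t))*2.4,-np.diff(np.sin(t))*2.4].round(2).tolist())
E
```

```text
time_s: 35.12
tcp_pos: [533.2, 316.2, 121.6]
tool_rot: [-0.384, 0.923, 0.0, 0.002]
force: [0.7, 0.2, -0.7]
gripper_width: 0.502
grip_force: 0.0
[36.6 35.  44.2]
[48.5 24.9 44.8]
[47.9 45.  46.1]
[58.4 35.  45. ]
tcp [532.4 315.9 120.4] closing dir 2.359 toolx [-0.705 -0.709 -0.001] z [ 0.001  0.001 -1.   ]
shift units [6.68 1.02 2.01]
turn units (tool z) 0.03 alt -39.24 j7 1.92
[[-0.01, -0.25], [-0.04, -0.25], [-0.07, -0.24], [-0.09, -0.23], [-0.11, -0.22], [-0.14, -0.21], [-0.16, -0.2], [-0.18, -0.18], [-0.2, -0.16], [-0.21, -0.14], [-0.22, -0.11], [-0.23, -0.09], [-0.24, -0.07], [-0.25, -0.04], [-0.25, -0.01], [-0.25, 0.01], [-0.25, 0.04], [-0.24, 0.07], [-0.23, 0.09], [-0.22, 0.11], [-0.21, 0.14], [-0.2, 0.16], [-0.18, 0.18], [-0.16, 0.2], [-0.14, 0.21], [-0.11, 0.22], [-0.09, 0.23], [-0.07, 0.24], [-0.04, 0.25], [-0.01, 0.25]]
```

```bash
python3 -m jog '[[[0.66,0.1,0],0,0.5],[[0.66,0.1,0],0,0.5],[[0.66,0.1,0],0,0.5],[[0.66,0.1,0],0,0.5],[[0.66,0.1,0],0,0.5],[[0.66,0.1,0],0,0.5],[[0.66,0.1,0],0,0.5],[[0.66,0.1,0.5],0,0.5],[[0.66,0.1,0.5],0,0.5],[[0.66,0.1,0.5],0,0.5],[[0,0,0.4],0,0.5],[[0,0,0],0,0.5],[[0,0,0],0,0.5],[[0,0,0],0,0.5],[[0,0,0],0,0.5]]'
python3 - <<'E'
from h import *
go(P(-120,60,21),TH+np.pi/2)
snap("wrist","w13.png",(96,144,416,384))
E
```

```text
time_s: 36.42
tcp_pos: [399.0, 216.9, 72.7]
tool_rot: [-0.384, 0.923, 0.0, 0.0]
force: [-0.4, 0.4, 0.2]
gripper_width: 0.498
grip_force: 0.0
tcp [399.  216.9  72.7] closing dir 2.359 toolx [-0.705 -0.709 -0.001] z [ 0.001  0.001 -1.   ]
shift units [0.16 0.06 2.07]
turn units (tool z) 0.03 alt -39.24 j7 1.94
```

View pics/w13.png

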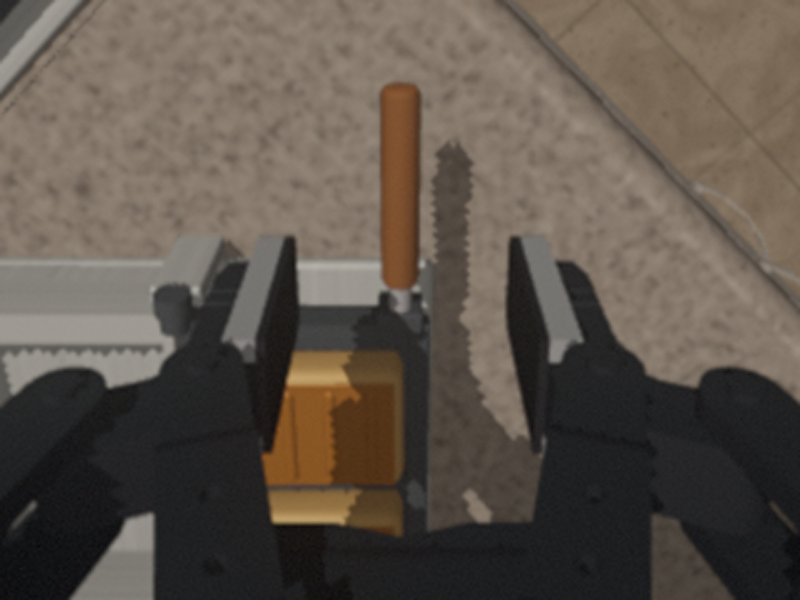

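The rod runs up the picture at column 400, rows 85–285, centred between the fingers.

```bash
python3 - <<'E'
from h import *
c,d=last("wrist");o=arm.get_obs();r=R.from_quat(o["tool_rot"])
for u,v in((400,87),(400,185),(400,285)): print(r.inv().apply(plane(c,96+u*.4,144+v*.4,40)-o["tcp_pos"]).round(1))
E
python3 -m jog '[[[0.1,0,0.5],0,0.5],[[0.1,0,0.5],0,0.5],[[0,0,0.5],0,0.5],[[0,0,0.4],0,0.5],[[0,0,0.15],0,0.5],[[0,0,0],0,0.5],[[0,0,0],0,1],[[0,0,0],0,1],[[0,0,0],0,1],[[0,0,0],0,1],[[0,0,0],0,1],[[0,0,0],0,1],[[0,0,0],0,1]]' 40
python3 - <<'E'
from h import *
go(P(-120,60,21),TH+np.pi/2)
E
```

```text
[29.6 -0.3 32.7]
[ 4.4 -0.3 32.8]
[-23.7  -0.3  32.8]
time_s: 37.55
tcp_pos: [395.6, 212.8, 21.7]
tool_rot: [-0.384, 0.924, -0.0, 0.001]
force: [1.7, -3.3, 7.5]
gripper_width: 0.098
grip_force: 39.3
tcp [395.6 212.8  21.7] closing dir 2.358 toolx [-0.706 -0.708 -0.001] z [ 0.002  0.001 -1.   ]
shift units [-0.06  0.08  0.03]
turn units (tool z) 0.02 alt -39.25 j7 1.99
```

```bash
python3 -m jog '[[[0,-0.01,-0.25],0,1],[[0,-0.04,-0.25],0,1],[[0,-0.07,-0.24],0,1],[[0,-0.09,-0.23],0,1],[[0,-0.11,-0.22],0,1],[[0,0,0],0,1]]'; python3 -m jog '[[[0,-0.14,-0.21],0,1],[[0,-0.16,-0.2],0,1],[[0,-0.18,-0.18],0,1],[[0,-0.2,-0.16],0,1],[[0,-0.21,-0.14],0,1],[[0,0,0],0,1]]'
```

```text
time_s: 38.05
tcp_pos: [400.5, 207.8, 51.8]
tool_rot: [-0.384, 0.923, 0.001, 0.0]
force: [-0.9, 2.2, 1.9]
gripper_width: 0.098
grip_force: 39.9
time_s: 38.55
tcp_pos: [413.3, 194.9, 74.3]
tool_rot: [-0.386, 0.923, 0.003, -0.001]
force: [-14.6, 12.1, 24.3]
gripper_width: 0.096
grip_force: 40.9
```

```bash
python3 -m jog '[[[0,0,0],0,1],[[0,0,0],0,1],[[0,0,0],0,1]]' 20
python3 - <<'E'
from h import *
o=arm.get_obs();print(o["force"].round(1),o["torque"].round(2),o["tcp_pos"].round(1), R.from_quat(o["tool_rot"]).apply([0,0,1]).round(4))
c,d=snap("wrist","w14.png",(96,144,416,384))
c,d=snap("side","s14.png",(200,160,320,250))
E
```

```text
time_s: 38.8
tcp_pos: [413.3, 194.9, 74.3]
tool_rot: [-0.386, 0.923, 0.003, -0.001]
force: [-15.0, 12.7, 24.1]
gripper_width: 0.096
grip_force: 40.9
[-15.   12.7  24.1] [ 2.79  3.33 -0.05] [413.3 194.9  74.3] [-0.0039  0.004  -1.    ]
```

View pics/w14.png

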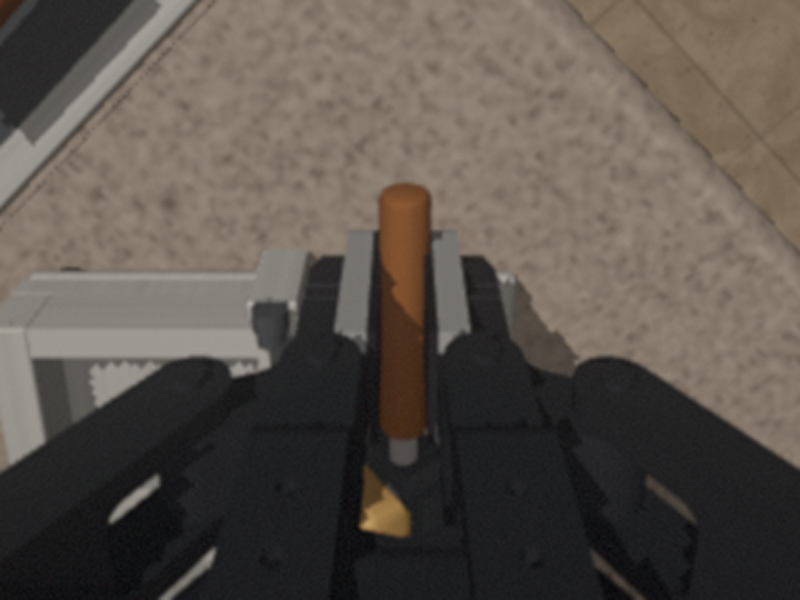

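Run:
```python
from h import *
c,d=last("wrist")
for v in(205,225,260,300,400,425):
    w=deep(c,d,96+405*.4,144+v*.4); print(v,R.from_euler("z",-TH).apply(w-O).round(1))
o=arm.get_obs();print(R.from_euler("z",-TH).apply(o["tcp_pos"]-O-BIAS).round(1))
```

```text
205 [-143.8   34.8   90. ]
225 [-139.5   34.9   89.5]
260 [-132.1   34.9   89.1]
300 [-123.6   35.    89.2]
400 [-101.3   35.2   89.9]
425 [-95.   35.2  89.6]
[-121.5   33.    74.3]
```

```bash
python3 -m jog '[[[0,0.1,0],0,0.7],[[0,0.1,0],0,0.7],[[0,0,0.15],0,0.7],[[0,0,0.2],0,0.7],[[0,0,0],0,0.7],[[0,0,0],0,1],[[0,0,0],0,1],[[0,0,0],0,1],[[0,0,0],0,1],[[0,0,0],0,1]]' 25;  cat >> h.py <<'E'
def rod():
    c=camera_params("wrist");p,d=capture("wrist");o=arm.get_obs()
    h=cv2.cvtColor(np.ascontiguousarray(p[...,::-1]),cv2.COLOR_BGR2HSV)
    m=(h[...,0]<14)&(h[...,1]>140)&(h[...,2]>50)&(d>0); m[:,:236]=0;m[:,280:]=0;m[:200]=0;m[320:]=0
    v,u=np.nonzero(m); w=np.array([R.from_euler("z",-TH).apply(deep(c,d,a,b)-O) for a,b in zip(u,v)])
    w=w[(w[:,0]<-96)&(w[:,0]>-140)&(w[:,2]>35)]
    zt=np.percentile(w[:,2],95); y=np.median(w[w[:,2]>zt-1.5][:,1])
    t=R.from_euler("z",-TH).apply(o["tcp_pos"]-O)
    print("rod y %.1f zc-36 %.1f ang %.0f r %.1f"%(y,zt-41,np.degrees(np.arctan2(zt-41,y)),np.hypot(y,zt-41)),"tcp loc",t.round(1),"F",o["force"].round(1),"n",len(w))
E
python3 -c "from h import *;rod()"
```

```text
time_s: 39.73
tcp_pos: [412.5, 194.5, 64.0]
tool_rot: [-0.384, 0.923, -0.0, -0.0]
force: [1.6, -1.4, -7.5]
gripper_width: 0.107
grip_force: 24.2
rod y 34.5 zc-36 49.3 ang 55 r 60.1 tcp loc [-121.7   34.6   64.1] F [ 2.4 -1.5 -7.2] n 1451
```

```bash
python3 -m jog '[[[0,-0.2,-0.16],0,1],[[0,-0.21,-0.14],0,1],[[0,-0.22,-0.11],0,1],[[0,-0.23,-0.09],0,1],[[0,-0.24,-0.07],0,1],[[0,0,0],0,1]]';python3 -c "from h import *;rod()"
```

```text
time_s: 40.28
tcp_pos: [432.2, 174.6, 78.2]
tool_rot: [-0.383, 0.924, -0.0, -0.001]
force: [5.0, -1.9, -21.5]
gripper_width: 0.103
grip_force: 24.8
rod y 6.4 zc-36 60.3 ang 84 r 60.6 tcp loc [-121.9    6.5   78.2] F [  3.7  -2.8 -21. ] n 1429
```

```bash
python3 -m jog '[[[0,-0.25,0.0],0,1],[[0,-0.25,0.03],0,1],[[0,-0.25,0.04],0,1],[[0,-0.25,0.06],0,1],[[0,-0.24,0.08],0,1],[[0,0,0],0,1]]';python3 -c "from h import *;rod()"
```

```text
time_s: 40.83
tcp_pos: [454.3, 153.3, 74.0]
tool_rot: [-0.384, 0.923, 0.0, -0.0]
force: [-2.7, -1.7, -1.0]
gripper_width: 0.106
grip_force: 26.3
rod y -23.8 zc-36 56.0 ang 113 r 60.9 tcp loc [-121.4  -24.1   74. ] F [-2.4 -2.7  0.6] n 1447
```

```bash
python3 -m jog '[[[0,-0.23,0.09],0,1],[[0,-0.22,0.11],0,1],[[0,-0.21,0.14],0,1],[[0,-0.2,0.16],0,1],[[0,-0.18,0.18],0,1],[[0,0,0],0,1]]';python3 -c "from h import *;rod()"; python3 -m jog '[[[0,-0.16,0.2],0,1],[[0,-0.14,0.21],0,1],[[0,-0.11,0.22],0,1],[[0,0,0],0,1]]';python3 -c "from h import *;rod()"
```

```text
time_s: 41.38
tcp_pos: [472.2, 135.7, 56.2]
tool_rot: [-0.384, 0.923, 0.0, -0.0]
force: [-1.0, 2.4, -6.6]
gripper_width: 0.1
grip_force: 24.7
rod y -49.0 zc-36 36.1 ang 144 r 60.8 tcp loc [-121.2  -49.1   56.2] F [-1.8  2.  -8.2] n 1446
time_s: 41.77
tcp_pos: [478.5, 129.4, 40.0]
tool_rot: [-0.385, 0.923, 0.001, -0.001]
force: [-4.4, 5.4, -6.5]
gripper_width: 0.107
grip_force: 24.3
rod y -57.9 zc-36 18.4 ang 162 r 60.7 tcp loc [-121.2  -58.1   40.2] F [-4.6  5.1 -6.8] n 1421
```

```bash
python3 -m jog '[[[0,-0.08,0.23],0,1],[[0,-0.04,0.24],0,1],[[0,-0.01,0.25],0,1],[[0,0,0.03],0,1],[[0,0,0],0,1]]';python3 -c "from h import *;rod()"
```

```text
time_s: 42.23
tcp_pos: [480.6, 127.7, 22.4]
tool_rot: [-0.385, 0.923, 0.001, -0.001]
force: [-9.8, 6.2, 6.5]
gripper_width: 0.104
grip_force: 25.5
rod y -60.6 zc-36 0.7 ang 179 r 60.6 tcp loc [-120.9  -60.9   22.4] F [-9.8  5.5  7.7] n 1412
```

```bash
python3 -m jog '[[[0,0.02,0.04],0,1],[[0,0.02,0.03],0,1],[[0,0,0],0,1]]';python3 -c "from h import *;rod()"
```

```text
time_s: 42.53
tcp_pos: [480.8, 127.9, 21.7]
tool_rot: [-0.384, 0.923, 0.001, 0.0]
force: [-10.6, 2.0, 22.7]
gripper_width: 0.103
grip_force: 26.9
rod y -60.6 zc-36 0.8 ang 179 r 60.6 tcp loc [-120.6  -60.8   21.7] F [-11.1   3.   22.3] n 1433
```

```bash
python3 -m jog '[[[0,0,0],0,0.75],[[0,0,0.05],0,0.75],[[0,0,0.1],0,0.75],[[0,0,0],0,0.75],[[0,0,0],0,1],[[0,0,0],0,1],[[0,0,0],0,1],[[0,0,0],0,1]]' 25; python3 -m jog '[[[0,0.01,-0.25],0,1],[[0,0.04,-0.25],0,1],[[0,0.07,-0.24],0,1],[[0,0.09,-0.23],0,1],[[0,0.11,-0.22],0,1],[[0,0,0],0,1]]';python3 -c "from h import *;rod()"
```

```text
time_s: 43.25
tcp_pos: [480.5, 127.7, 16.2]
tool_rot: [-0.384, 0.923, 0.001, -0.001]
force: [-3.1, 4.4, 3.6]
gripper_width: 0.106
grip_force: 25.7
time_s: 43.75
tcp_pos: [475.4, 132.7, 46.9]
tool_rot: [-0.384, 0.923, 0.0, 0.0]
force: [-2.0, 2.4, 0.2]
gripper_width: 0.102
grip_force: 25.0
rod y -53.4 zc-36 29.1 ang 151 r 60.8 tcp loc [-121.1  -53.7   46.7] F [-2.2  2.8 -0.5] n 1453
```

Smooth. Before going further, I'll check what the leaf has left in the tray.

```bash
python3 -m jog '[[[0,0.14,-0.21],0,1],[[0,0.16,-0.2],0,1],[[0,0.18,-0.18],0,1],[[0,0.2,-0.16],0,1],[[0,0.21,-0.14],0,1],[[0,0.22,-0.11],0,1],[[0,0,0],0,1]]';python3 -c "from h import *;rod()"; python3 -m jog '[[[0,0.23,-0.09],0,1],[[0,0.24,-0.07],0,1],[[0,0.25,-0.04],0,1],[[0,0.25,-0.01],0,1],[[0,0.25,0.01],0,1],[[0,0,0],0,1]]';python3 -c "from h import *;rod()"
```

```text
time_s: 44.38
tcp_pos: [458.5, 149.9, 73.2]
tool_rot: [-0.383, 0.924, -0.001, 0.002]
force: [3.3, -9.0, 14.5]
gripper_width: 0.104
grip_force: 25.7
rod y -29.6 zc-36 53.3 ang 119 r 61.0 tcp loc [-120.8  -29.5   73.2] F [ 2.3 -9.6 15.2] n 1468
time_s: 44.93
tcp_pos: [435.5, 173.1, 78.0]
tool_rot: [-0.383, 0.924, -0.0, 0.002]
force: [-1.9, -3.8, 18.3]
gripper_width: 0.101
grip_force: 27.2
rod y 3.1 zc-36 60.6 ang 87 r 60.7 tcp loc [-120.7    3.2   78. ] F [-2.1 -3.  17.8] n 1476
```

```bash
python3 -m jog '[[[0,0.25,0.03],0,1],[[0,0.25,0.05],0,1],[[0,0.24,0.08],0,1],[[0,0.23,0.1],0,1],[[0,0.22,0.12],0,1],[[0,0,0],0,1]]';python3 -c "from h import *;rod()"; python3 -m jog '[[[0,0.2,0.15],0,1],[[0,0.19,0.17],0,1],[[0,0.17,0.19],0,1],[[0,0.15,0.2],0,1],[[0,0,0],0,1]]';python3 -c "from h import *;rod()"
```

```text
time_s: 45.48
tcp_pos: [414.0, 194.5, 67.2]
tool_rot: [-0.384, 0.923, -0.0, 0.001]
force: [3.0, 2.0, -3.9]
gripper_width: 0.101
grip_force: 25.6
rod y 33.8 zc-36 50.0 ang 56 r 60.3 tcp loc [-120.7   33.5   67.1] F [ 4.   1.1 -3.1] n 1499
time_s: 45.95
tcp_pos: [400.8, 207.5, 48.0]
tool_rot: [-0.384, 0.923, -0.0, 0.0]
force: [6.1, 0.8, -8.2]
gripper_width: 0.104
grip_force: 24.6
rod y 52.1 zc-36 29.5 ang 29 r 59.9 tcp loc [-120.8   52.1   48. ] F [ 7.   1.3 -8.7] n 1485
```

```bash
python3 -m jog '[[[0,0.12,0.22],0,1],[[0,0.09,0.23],0,1],[[0,0.06,0.24],0,1],[[0,0.03,0.25],0,1],[[0,0.01,0.25],0,1],[[0,0,0.05],0,1],[[0,0,0],0,1],[[0,0,0],0,1]]';python3 -c "from h import *;rod()"
```

```text
time_s: 46.67
tcp_pos: [395.6, 212.7, 17.9]
tool_rot: [-0.384, 0.923, 0.0, 0.0]
force: [3.1, -2.4, 12.4]
gripper_width: 0.105
grip_force: 26.9
rod y 59.6 zc-36 0.7 ang 1 r 59.6 tcp loc [-120.8   59.4   17.9] F [ 2.5 -1.9 11.4] n 1491
```

```bash
python3 -m jog '[[[0,0,0.05],0,1],[[0,0,0],0,1],[[0,0,-0.03],0,0.9],[[0,0,0],0,0.5],[[0,0,0],0,0.5],[[0,0,-0.5],0,0.5],[[0,0,-0.8],0,0.5],[[0,0,-0.8],0,0.5],[[0,0,-0.8],0,0.5],[[0,0,-0.8],0,0.5],[[-0.8,-0.2,-0.8],0,0.3],[[-0.8,-0.2,-0.8],0,0.3],[[-0.4,-0.2,-0.8],0,0.3],[[0,0,0],0,0.3],[[0,0,0],0,0.3]]';python3 - <<'E'
from h import *
snap("wrist","w15.png")
go([449,89.7,100],np.pi/2)
E
```

```text
time_s: 47.97
tcp_pos: [440.9, 237.7, 169.7]
tool_rot: [-0.384, 0.923, 0.0, -0.0]
force: [-0.3, -0.4, -0.3]
gripper_width: 0.696
grip_force: 0.0
tcp [439.9 237.1 168.8] closing dir 2.359 toolx [-0.705 -0.709  0.002] z [-0.002 -0.001 -1.   ]
shift units [ 3.92 -4.42  2.76]
turn units (tool z) 9.86 alt -29.41 j7 1.9
```

View pics/w15.png

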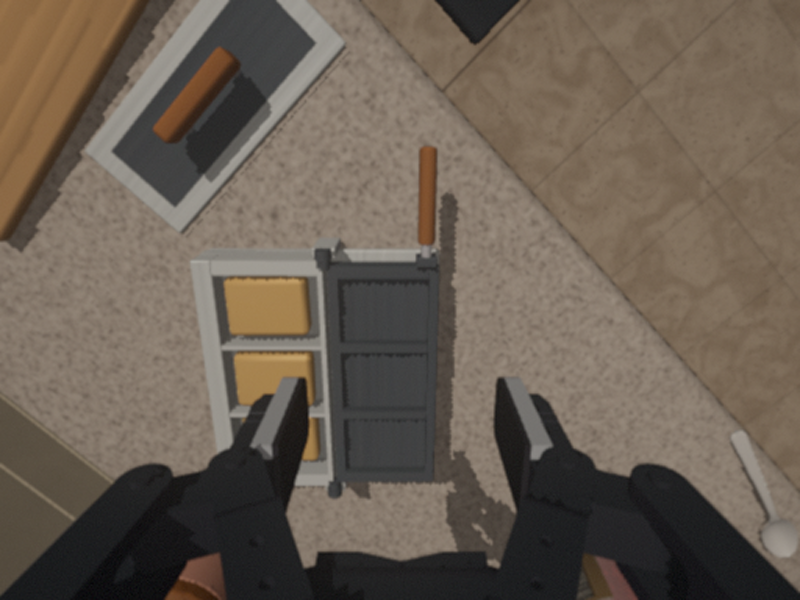

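All three rusks lie plain side up in the nests (265,305), (275,378) and ~(310,440), and the leaf is fully open. I'll check that they lie flat and re-measure the cover bar.

```bash
python3 - <<'E'
from h import *
c,d=last("wrist")
for x in(-48,0):
  print([R.from_euler("z",-TH).apply(deep(c,d,*proj(c,P(x+a,-35+b,34)-BIAS)[0])-O).round(1)[2] for a,b in((-14,-18),(-14,18),(14,-18),(14,18))])
b=rect("wrist",32,380,520,40,150,3); print(blobs(b,3,380,40,140,50,14))
E
python3 -m jog '[[[0.5,-0.56,0],0.9,0.3],[[0,0,0],0.9,0.3],[[0,0,0],0.9,0.3],[[0,0,0],0.9,0.3],[[0,0,0],0.9,0.3],[[0,0,0],0.9,0.3],[[0,0,0],0.9,0.3],[[0,0,0],0.9,0.3],[[0,0,0],0.9,0.3],[[0,0,0],0.9,0.3],[[0,0,0],0.86,0.3],[[0,0,0],0,0.3],[[0,0,0],0,0.3]]';python3 - <<'E'
from h import *
go([449,89.7,100],np.pi/2)
E
```

```text
[np.float64(34.3), np.float64(34.5), np.float64(34.0), np.float64(33.5)]
[np.float64(34.0), np.float64(33.9), np.float64(33.4), np.float64(178.8)]
[[449.5    91.167  59.     13.      0.   ]]
time_s: 49.1
tcp_pos: [440.9, 218.0, 168.6]
tool_rot: [-0.001, 1.0, -0.001, -0.001]
force: [0.2, 0.3, -0.4]
gripper_width: 0.696
grip_force: 0.0
tcp [440.9 218.  168.6] closing dir 1.572 toolx [-1.    -0.002  0.002] z [-0.002 -0.001 -1.   ]
shift units [-0.32 -5.13  2.75]
turn units (tool z) 0.02 alt -39.25 j7 1.23
```

```bash
python3 -m jog '[[[-0.04,-0.64,0.1],0,0.3],[[-0.04,-0.64,0.1],0,0.3],[[-0.04,-0.64,0.1],0,0.3],[[-0.04,-0.64,0.1],0,0.3],[[-0.04,-0.64,0.1],0,0.3],[[-0.04,-0.64,0.1],0,0.3],[[-0.04,-0.64,0.3],0,0.5],[[-0.04,-0.64,0.5],0,0.5],[[0,0,0.7],0,0.5],[[0,0,0.6],0,0.5],[[0,0,0],0,0.5],[[0,0,0],0,0.5],[[0,0,0],0,0.5]]';python3 - <<'E'
from h import *
go([448.7,89.8,15.5],np.pi/2)
snap("wrist","x2.png")
b=rect("wrist",32,380,520,40,150,3); print(blobs(b,3,380,40,140,50,14))
E
```

```text
time_s: 50.18
tcp_pos: [450.2, 90.5, 102.7]
tool_rot: [-0.0, 1.0, 0.0, -0.0]
force: [0.0, 0.3, 0.0]
gripper_width: 0.502
grip_force: 0.0
tcp [450.2  90.5 102.7] closing dir 1.571 toolx [-1. -0.  0.] z [-0.  0. -1.]
shift units [ 0.06 -0.03  3.49]
turn units (tool z) 0.0 alt -39.27 j7 1.56
[[448.333  89.167  60.     11.      0.   ]]
```

```bash
python3 -m jog '[[[0.07,-0.03,0.7],0,0.5],[[0,0,0.7],0,0.5],[[0,0,0.7],0,0.5],[[0,0,0.6],0,0.5],[[0,0,0.4],0,0.5],[[0,0,0.25],0,0.5],[[0,0,0.08],0,0.5],[[0,0,0],0,0.5],[[0,0,0],0,0.5],[[0,0,0],0,1],[[0,0,0],0,1],[[0,0,0],0,1],[[0,0,0],0,1],[[0,0,0],0,1]]' 45; python3 -m jog '[[[0,0,-0.4],0,1],[[0,0,-0.6],0,1],[[0,0,-0.8],0,1],[[0,0,-0.8],0,1],[[0,0,-0.8],0,1],[[0,0,-0.6],0,1],[[0,0,0],0,1]]'
python3 - <<'E'
from h import *
print(P(0,-38,0))
go(P(0,-38,100),TH+np.pi/2)
E
```

```text
time_s: 51.4
tcp_pos: [448.8, 89.9, 17.2]
tool_rot: [0.0, 1.0, 0.0, 0.0]
force: [-0.7, -0.2, 6.4]
gripper_width: 0.129
grip_force: 44.2
time_s: 51.98
tcp_pos: [449.8, 89.9, 119.6]
tool_rot: [0.001, 1.0, 0.001, 0.002]
force: [0.9, 0.5, -1.4]
gripper_width: 0.124
grip_force: 44.5
[549.3862242  230.74611856   0.        ]
tcp [449.8  89.9 119.6] closing dir 1.57 toolx [-1.     0.001 -0.004] z [ 0.004  0.002 -1.   ]
shift units [-3.97  5.64  0.81]
turn units (tool z) -9.84 alt 29.43 j7 1.54
```

```bash
python3 -m jog '[[[-0.5,0.7,0],-0.82,1],[[-0.5,0.7,0],-0.82,1],[[0,0,0],-0.82,1],[[0,0,0],-0.82,1],[[0,0,0],-0.82,1],[[0,0,0],-0.82,1],[[0,0,0],-0.82,1],[[0,0,0],-0.82,1],[[0,0,0],-0.82,1],[[0,0,0],-0.82,1],[[0,0,0],-0.82,1],[[0,0,0],-0.82,1],[[0,0,0],0,1],[[0,0,0],0,1]]'
python3 - <<'E'
from h import *
go([550,230,80],TH+np.pi/2)
E
```

```text
time_s: 53.15
tcp_pos: [471.9, 125.2, 116.3]
tool_rot: [-0.382, 0.924, 0.0, -0.0]
force: [-0.2, -0.4, -1.6]
gripper_width: 0.124
grip_force: 44.4
tcp [471.9 125.2 116.3] closing dir 2.355 toolx [-0.708 -0.706  0.001] z [-0.001 -0.    -1.   ]
shift units [-5.17  0.76  1.45]
turn units (tool z) -0.02 alt 39.25 j7 2.16
```

```bash
python3 -m jog '[[[-0.57,0.084,0],0,1],[[-0.57,0.084,0],0,1],[[-0.57,0.084,0],0,1],[[-0.57,0.084,0],0,1],[[-0.57,0.084,0],0,1],[[-0.57,0.084,0.1],0,1],[[-0.57,0.084,0.2],0,1],[[-0.57,0.084,0.3],0,1],[[-0.57,0.084,0.4],-0.02,1],[[0,0,0.2],0,1],[[0,0,0],0,1],[[0,0,0],0,1],[[0,0,0],0,1],[[0,0,0],0,1]]'
python3 - <<'E'
from h import *
go([550,230,53.5],TH+np.pi/2)
snap("wrist","w16.png",(96,144,416,384))
E
```

```text
time_s: 54.32
tcp_pos: [549.4, 228.8, 87.1]
tool_rot: [-0.383, 0.924, -0.0, 0.0]
force: [0.2, -0.4, -1.3]
gripper_width: 0.125
grip_force: 44.4
tcp [549.4 228.8  87.1] closing dir 2.357 toolx [-0.706 -0.708 -0.   ] z [ 0.  0. -1.]
shift units [-0.05  0.02  1.35]
turn units (tool z) 0.01 alt -39.26 j7 2.08
```

View pics/w16.png

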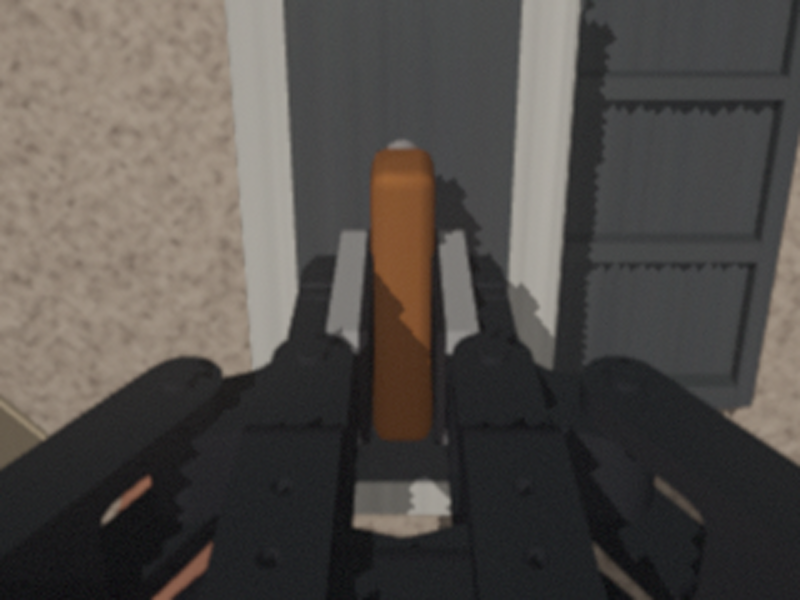

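The cover is held square over the tray, parallel to the leaf. Lowering it now.

```bash
python3 -m jog '[[[-0.05,0.02,0.3],0,1],[[0,0,0.4],0,1],[[0,0,0.3],0,1],[[0,0,0.15],0,1],[[0,0,0.1],0,1],[[0,0,0],0,1],[[0,0,0],0,1]]'; python3 -m jog '[[[0,0,0.04],0,1],[[0,0,0.04],0,1],[[0,0,0],0,1],[[0,0,0],0,1]]'; python3 -c "
from h import *;go([550,230,53.2],TH+np.pi/2)"
```

```text
time_s: 54.95
tcp_pos: [550.0, 230.7, 55.2]
tool_rot: [-0.384, 0.923, -0.0, -0.0]
force: [0.3, 0.4, -1.8]
gripper_width: 0.124
grip_force: 44.4
time_s: 55.28
tcp_pos: [550.1, 230.7, 53.4]
tool_rot: [-0.384, 0.923, -0.0, 0.0]
force: [-0.3, -0.7, -1.4]
gripper_width: 0.123
grip_force: 44.4
tcp [550.1 230.7  53.4] closing dir 2.359 toolx [-0.705 -0.709 -0.   ] z [ 0.  0. -1.]
shift units [ 0.02 -0.02  0.01]
turn units (tool z) 0.02 alt -39.25 j7 2.09
```

```bash
python3 -m jog '[[[0.01,-0.01,0.04],0,1],[[0,0,0.02],0,1],[[0,0,0],0,1],[[0,0,0],0,1]]'
```

```text
time_s: 55.62
tcp_pos: [550.1, 230.7, 53.2]
tool_rot: [-0.384, 0.923, 0.0, 0.0]
force: [-6.1, -1.4, 13.1]
gripper_width: 0.125
grip_force: 46.5
```

```bash
python3 -m jog '[[[0,0,-0.02],0,0.6],[[0,0,0],0,0.5],[[0,0,0],0,0.4],[[0,0,-0.4],0,0.4],[[0,0,-0.7],0,0.4],[[0,0,-0.8],0,0.4],[[0,0,-0.8],0,0.4],[[0,0,-0.8],0,0.4],[[0.6,0,-0.8],0,0.2],[[0.8,0,-0.8],0,0],[[0.8,0.2,-0.8],0,0],[[0.8,0.2,-0.4],0,0],[[0.4,0,0],0,0],[[0,0,0],0,0],[[0,0,0],0,0],[[0,0,0],0,0],[[0,0,0],0,0]]'
python3 - <<'E'
from h import *
c,d=snap("wrist","w17.png")
b=rect("wrist",68,480,620,160,300,3); print(blobs(b,3,480,160,140,50,14))
b=rect("wrist",36,360,450,170,260,3); print("rod",blobs(b,3,360,170,140,50,14))
for l in((-60,-15),(-60,-60),(60,-60),(60,-15)): print(R.from_euler("z",-TH).apply(deep(c,d,*proj(c,P(*l,40)-BIAS)[0])-O).round(1))
E
```

```text
time_s: 57.03
tcp_pos: [483.4, 177.8, 209.1]
tool_rot: [-0.384, 0.923, -0.0, -0.0]
force: [-0.1, -0.8, -0.9]
gripper_width: 0.997
grip_force: 0.0
[[548.667 229.667  62.697  10.842   0.785]]
rod [[397.879 215.459  52.822   8.599   0.791]]
[-60.5 -15.1  41.4]
[-60.1 -60.   40.3]
[ 59.2 -59.9  41.1]
[ 58.5 -15.1  42.1]
```

View pics/w17.png

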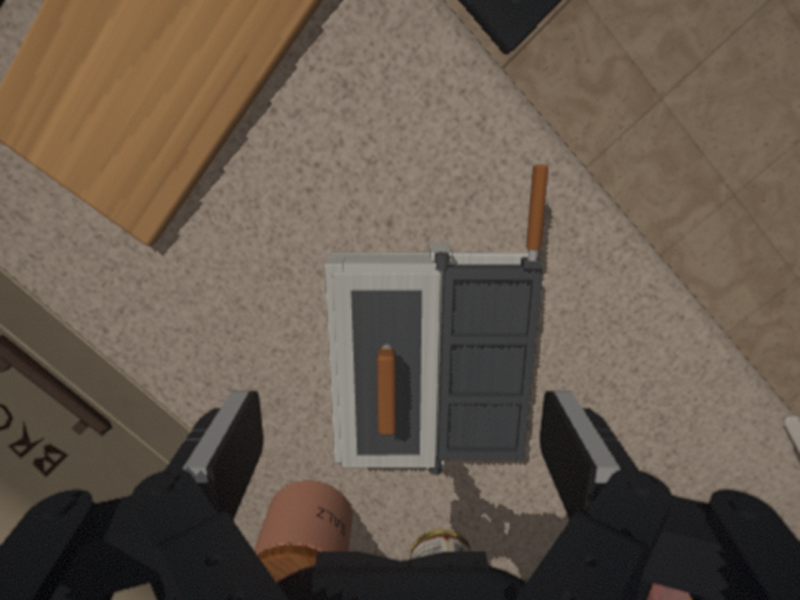

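The cover lies flat and square on the tray (bar at (386,390)), with the leaf open and the rest undisturbed.

```bash
python3 -c "
from bench import hand_in
print(hand_in())"
```

```text
the job is handed in; nothing more can be done
None
```

The job is handed in at about 57 s: all three rusks lie ribbed side down in the tray's nests, the leaf is fully open again, and the cover is back flat and square on the tray, handle up.

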